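# Charge the ball mill with the scoop and start it

### The job

Using the scoop, move every white ball from the feed tray into the open jar on the mill, without touching the balls with the fingers. Once all are in, dip the scoop's front edge well down into the copper rinse pot, at least a third of the pot's depth, then stand the scoop upright on its blue mat and let go. Then put the lid squarely on the jar and, with the jar closed, press the green start button fully down; do not tip the pot over and leave the bottle, the white screw jar and the tube box alone.

Things in the scene. Friction and masses are not known exactly. Their poses are not given: they have to be found in the camera images.
- tray: dark blue open feed tray, fixed. Origin: centre of its underside; its -x end (towards the robot) is the low end. Inside is a channel 70 mm wide (y) between side walls 50 mm high, 4 mm thick. Its floor is level, 5 mm above the counter, from local x = -95 to 0 mm, then rises (0.087 rad) to x = +95 mm (13.3 mm above the counter), where a 50 mm high end wall stands; balls roll down to the level half
- tray_foot (a point): middle of the tray's low floor edge, local (-95, 0, 5) mm of the tray; from here a 50-degree ramp rises outward to x = -133 mm, 50 mm high, closing the low end
- scoop: hand scoop, 140 g: aluminium blade open at front and top, 80 mm long (x), 60 mm wide outside, 55 inside (y), floor 2 mm thick, side walls 30 mm high (8 mm over the front 26 mm), back wall 42 mm high at local x = +40 mm. Blue bar handle behind and above: 18 mm wide (y), local z 56 to 76 mm, x +38 to +120 mm. Origin: centre of the blade's underside; open front edge at x = -40 mm; z up
- scoop_tip (a point): middle of the scoop's front edge, local (-40, 0, 1) mm of the scoop
- scoop_grip (a point): where to hold the scoop's blue handle, on its centre line, local (64, 0, 66) mm of the scoop
- mat: light blue mat lying fixed on the counter, 240 mm (x) by 160 mm (y), 4 mm thick, where the scoop belongs. Origin: centre of its underside
- jar: round steel grinding jar, open at the top, fixed upright on the deck of the cream-coloured mill (mill 240 x 180 mm, deck 60 mm above the counter). Jar outside diameter 120 mm, inside 110 mm, 85 mm high, floor 6 mm thick. Origin: centre of its underside; z up
- jar_rim (a point): centre of the jar's mouth, at the height of its rim (145 mm above the counter)
- lid: the jar's loose lid: red disc 128 mm across and 8 mm thick, on a black plug 100 mm across and 10 mm deep that drops into the jar's mouth, and a black round knob 28 mm across and 30 mm high on top. Origin: centre of the plug's underside; disc from z = 10 to 18 mm, knob from z = 18 to 48 mm. Seated on the jar its origin is 10 mm below the rim
- pot: copper-coloured rinse pot, loose, open at the top: outside diameter 104 mm, inside 96 mm, 85 mm high, floor 6 mm thick, 0.5 kg. Origin: centre of its underside
- pot_rim (a point): centre of the rinse pot's mouth, at the height of its rim
- start (a joint): travel of the mill's green start button: 0 up, 0.006 m fully down; sprung, about 5 N
- start_top (a point): centre of the green start button's top (28 mm across), on the mill's control console, whose top is 105 mm above the counter, 115 mm in front of the jar's axis; it is pressed straight down
- bottle: bystander: amber bottle 60 mm across, 140 mm high; origin at the centre of its underside
- pail: bystander: white screw jar 70 mm across, 90 mm high; origin at the centre of its underside
- tubebox: bystander: blue box 80 x 120 x 45 mm with capped tubes on top; origin at the centre of its underside
- ball0: white ceramic grinding ball, 22 mm across, 21 g, smooth; origin at its centre. 5 to 8 balls are present
- ball1: white ceramic grinding ball, 22 mm across, 21 g, smooth; origin at its centre. 5 to 8 balls are present
- ball2: white ceramic grinding ball, 22 mm across, 21 g, smooth; origin at its centre. 5 to 8 balls are present
- ball3: white ceramic grinding ball, 22 mm across, 21 g, smooth; origin at its centre. 5 to 8 balls are present
- ball4: white ceramic grinding ball, 22 mm across, 21 g, smooth; origin at its centre. 5 to 8 balls are present
- ball5: white ceramic grinding ball, 22 mm across, 21 g, smooth; origin at its centre. 5 to 8 balls are present
- ball6: white ceramic grinding ball, 22 mm across, 21 g, smooth; origin at its centre. 5 to 8 balls are present
- ball7: white ceramic grinding ball, 22 mm across, 21 g, smooth; origin at its centre. 5 to 8 balls are present
There are look-alikes about, which are no part of the job. What is shaped like the scoop but turquoise is not meant.

How it is judged:
By the outcome, as a careful person would: the job done as asked, in the order asked, and still so for the second after the job is handed in, with the robot touching nothing.
Of ball0, ball1, ball2, ball3, ball4, ball5, ball6, ball7 only 5 to 8 are there at a start; the rules pass over those that are not, and their reading is None.
At some moment in a run one of lid, pot may be knocked a few centimetres aside while the robot is not near it.
It also fails if it takes over 210 s, if anything falls off the work surface, if the arm or the gripper's body presses on something with over 40 N, if the wrist force passes 120 N, or if a joint passes its speed limit or range.

### The arm

A 7-joint arm with a two-finger parallel gripper is mounted at the origin on the work surface. World frame = base frame: x ahead of the robot, y to its left, z up, the work surface at z = 0. Lengths are in m, angles in rad, forces in N, time in s.
With the tool pointing down it reaches from about 0.4 to 0.85 m from the base axis. Payload 6.9 kg.
Tool frame: the origin (TCP) lies at the centre of the arm's flange, where the gripper is bolted on; the fingertips stand 173 mm ahead of it and the grasp point (between the pads) lies 155 mm ahead of it; z points along the fingers, y is the line along which they close (so a half turn about z gives the same grasp; the last joint's range is limited). The gripper opens to 85 mm and grips with 20 to 120 N. Pads are 22 mm wide; open, the fingers measure 114 mm over their backs; the gripper's body (76 mm by 85 mm) begins 54 mm behind the grasp point. The pads swing forward as they close: fully open they stand 13 mm farther back than shut.
Start: joints at [-1.121, 0.507, -0.238, 1.5, 0.126, 1.149, -0.155], TCP at [0.211, 0.588, 0.405] pointing down, gripper open.
Joint ranges: [-3.08, 3.08], [-0.24, 2.05], [-1.43, 1.35], [0, 2.5], [-1.52, 4.66], [0.17, 1.96], [-2.89, 2.89]. Speed limits (rad/s): [2.39, 2.39, 3.14, 3.14, 3.14, 3.14, 3.14].

### API

Orientations are given as [roll, pitch, yaw] about the fixed x, y, z axes, in that order (R = Rz(yaw) Ry(pitch) Rx(roll)).
In Python, from cell import monitor, imaging, r gives the robot as it stands. The module is installed in compiled form; this text tells all that it offers.
- The arm moves only by the tool step_arm, never from a script. Its argument "commands" is a list of rows, each an object with "translation": the shift along the tool's x, y, z in m, a list of three; "turn": the turn, a rotation vector about the tool's x, y, z in rad, a list of three; "claw": the closure, from -1 (fully open) to 1 (shut). A call has 1 to 8 rows; each row shifts and turns the commanded pose from where the row before left it, along the tool's axes as they then stand; what a row does not reach is not made up. A row lasts 1/12 s, in which the tool goes at most 41.7 mm and 7.16 degrees, less where a joint would pass 70% of its speed; a pose out of reach is approached as far as the arm can. A call is refused whole if a number of a shift passes 0.0417 or a number of a turn 0.125, either way. A call with a gripper value outside its range is refused whole. The fingers move at their own pace and stop on an object; "force" is the grip in N (left out, the last holds). Time passes only in rows, so rows that do not move let the fingers close. It gives the time, the measured TCP pose, the force, the opening and the grip force at its end, in the units of the state.
- monitor.get_obs(): the state, without advancing time (a new reading comes with each control period).
- imaging.snapshot(name): name is "scene" or "top"; returns a dict with "image" (420x560x3 uint8, red, green, blue), "fx", "fy", "cx", "cy" (pixels), "cam_to_world" (4x4, takes a point from camera to world coordinates). Camera axes: x right, y down, z forward; pixel columns grow to the right and rows downward; lengths in m; the calibration is good to about 2 mm. A picture is of the moment at which its call begins. There is no depth.
- r.sign_off(): hands the job in; it is judged then, once.
The state is a dict: "t": time; "joint_pos": joint angles; "dq": joint speeds; "effort": joint torques, N m; "ee_pos": TCP position; "tcp_rot": TCP orientation; "ft_force": force on the tool from outside, world axes, zero at the start; "ft_torque": the same for the moment, N m; "finger_gap": opening from 0.0 (shut) to 1.0 (fully open); "gripper_force": force on a finger pad.
Only numpy, scipy, OpenCV 4.12 (cv2) and the standard library are available. Lean on these libraries where they do the work, as an engineer would, in place of code of your own. Each camera call takes 0.05 s, during which the arm holds its last target. There are 200 camera calls.

## Working session

There is one attempt and no reset: what is moved stays moved. The work goes in short steps, Python scripts to look and compute and a tool call to move; the robot and the scene stay as the last step left them, time stands still between calls to the robot, and variables do not carry over. Pictures are saved under pics/ and viewed, at most 14 in all, crops included, and the job is handed in when it is done.

Besides the shell and the picture viewer there is one more tool, called after "Call:" as name(argument=value, ...) on one line, values as JSON. step_arm: Moves the arm, as the interface text tells. Its arguments: {"type":"object","properties":{"commands":{"type":"array","items":{"type":"object","properties":{"translation":{"type":"array","items":{"type":"number"}},"turn":{"type":"array","items":{"type":"number"}},"claw":{"type":"number"}}}},"force":{"type":"number"}},"required":["commands"]}

```bash
mkdir -p pics; cat > h.py <<'E'
import numpy as np, cv2
from cell import monitor, imaging, r
from scipy.spatial.transform import Rotation as R
def snap(n):
    s=imaging.snapshot(n); return s
def save(s,f,box=None,k=1):
    im=s['image'][:,:,::-1]
    if box: x0,y0,x1,y1=box; im=im[y0:y1,x0:x1]
    cv2.imwrite('pics/'+f,cv2.resize(im,None,fx=k,fy=k,interpolation=cv2.INTER_CUBIC))
def ray(s,u,v):
    M=np.array(s['cam_to_world']); d=M[:3,:3]@np.array([(u-s['cx'])/s['fx'],(v-s['cy'])/s['fy'],1]); return M[:3,3],d
def pz(s,u,v,z):
    o,d=ray(s,u,v); return o+d*(z-o[2])/d[2]
def proj(s,p):
    M=np.array(s['cam_to_world']); c=M[:3,:3].T@(np.array(p)-M[:3,3]); return s['fx']*c[0]/c[2]+s['cx'],s['fy']*c[1]/c[2]+s['cy']
E
python3 - <<'E'
from h import *
for n in('scene','top'):
    s=snap(n); save(s,n+'0.png',k=1.42); print(n,s['fx'],s['fy'],s['cx'],s['cy'],np.round(s['cam_to_world'],3).tolist())
o=monitor.get_obs(); print(o)
E
```

```text
scene 384.6129472954804 384.6129472954804 277.966620621953 208.50201245564028 [[0.805, 0.337, -0.488, 0.97], [0.593, -0.447, 0.67, -0.609], [0.008, -0.829, -0.56, 0.645], [0.0, 0.0, 0.0, 1.0]]
top 533.4395012893037 533.4395012893037 281.4111329440031 200.08365126146424 [[0.006, -0.984, 0.18, 0.255], [-1.0, -0.01, -0.022, 0.021], [0.024, -0.18, -0.983, 1.46], [0.0, 0.0, 0.0, 1.0]]
{'t': 0.1, 'joint_pos': array([-1.12048904,  0.50823134, -0.23752717,  1.50102125,  0.12568222,
        1.14888134, -0.15478164]), 'dq': array([-1.46268629e-03, -4.91136909e-03,  5.26713091e-04, -4.03414088e-03,
       -1.75970085e-04,  9.49738914e-05,  1.24463048e-04]), 'effort': array([-5.21842929e-03, -6.21832323e+01, -2.19522938e+00, -2.50202322e+01,
        1.22977048e-02,  7.82917952e-03, -2.28153505e-05]), 'ee_pos': array([0.21126503, 0.58803171, 0.40393417]), 'tcp_rot': array([-3.14003667e+00,  1.34581774e-05,  2.79680306e+00]), 'ft_force': array([0.09918535, 1.05705061, 0.08928614]), 'ft_torque': array([ 0.02660955,  0.00117669, -0.05635159]), 'gripper_force': 0.0, 'finger_gap': 1.0001716974705033}
```

View pics/scene0.png

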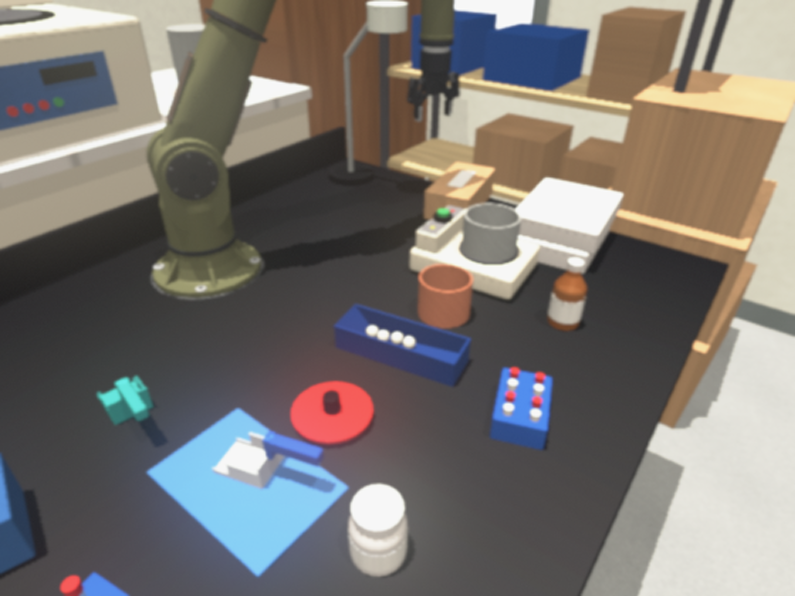

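View pics/top0.png

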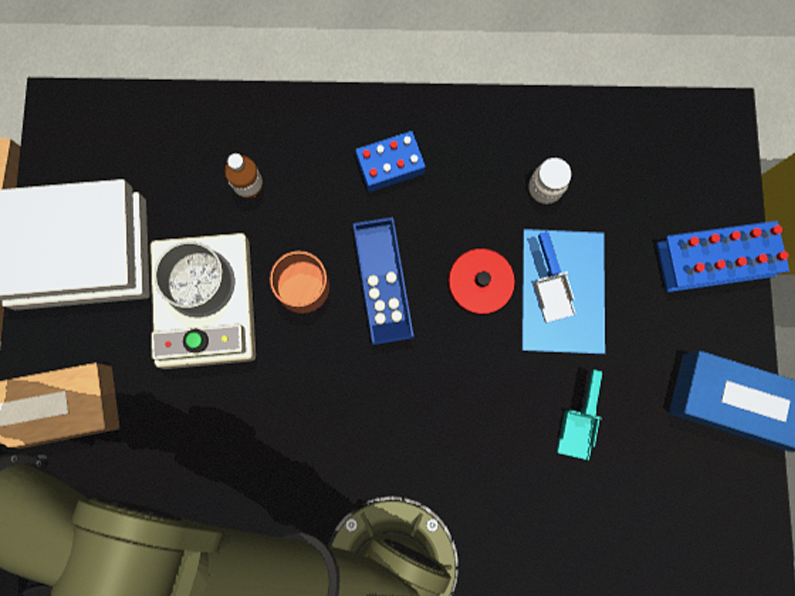

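The scene view shows the whole cell. The top view (shown at 1.42×) has: jar (193,280), button (196,341), pot (299,282), tray (383,280) with about 7 balls, lid (482,281), and the scoop on the mat with its handle at (541,255) and blade at (553,297). The turquoise scoop at (582,425) is the look-alike. The choice is the aluminium blade with the blue handle on the mat.

```bash
cat >> h.py <<'E'
def blobs(s,lo,hi,amin=30,box=None):
    hsv=cv2.cvtColor(s['image'],cv2.COLOR_RGB2HSV); m=cv2.inRange(hsv,np.array(lo),np.array(hi))
    if box: k=np.zeros_like(m); x0,y0,x1,y1=box; k[y0:y1,x0:x1]=1; m=m*k
    cs=cv2.findContours(m,cv2.RETR_EXTERNAL,cv2.CHAIN_APPROX_NONE)[0]
    return m,sorted([c for c in cs if cv2.contourArea(c)>=amin],key=cv2.contourArea,reverse=True)
def rect(s,c,z):
    P=np.array([pz(s,u,v,z)[:2] for u,v in c[:,0]+0.0],np.float32); return cv2.minAreaRect(P)
E
python3 - <<'E'
from h import *
s=snap('top')
np.set_printoptions(precision=4,suppress=True)
def show(n,lo,hi,z,box,amin=30,k=3):
    m,cs=blobs(s,lo,hi,amin,box)
    for c in cs[:k]:
        b=cv2.boundingRect(c); print(n,b,cv2.contourArea(c),'rect',[np.round(q,4) for q in rect(s,c,z)])
show('lid',(0,120,80),(8,255,255),.018,(300,160,380,240))
show('pot',(5,80,60),(14,255,255),.085,(180,160,240,230))
show('mat',(100,80,180),(112,200,255),.004,(360,150,440,260))
show('handle',(105,150,60),(125,255,255),.08,(360,150,440,260))
show('blade',(0,0,150),(180,60,255),.03,(365,180,420,235))
show('tray',(105,100,30),(125,255,255),.05,(240,145,300,250))
show('balls',(0,0,150),(180,70,255),.016,(250,180,290,235),15,9)
show('btn',(50,100,60),(80,255,255),.111,(120,225,160,255),20)
show('jar',(0,0,0),(180,60,190),.145,(108,165,165,226))
save(s,'crop1.png',(360,150,440,260),5); 
save(s,'crop2.png',(100,150,300,270),4)
E
```

```text
lid (316, 175, 47, 46) 1631.0 rect [array([ 0.5289, -0.171 ]), array([0.1264, 0.1275]), np.float64(0.5529)]
pot (190, 176, 42, 45) 1388.0 rect [array([0.5119, 0.173 ]), array([0.117 , 0.1053]), np.float64(45.8249)]
mat (368, 162, 58, 87) 4701.0 rect [array([ 0.5139, -0.334 ]), array([0.1588, 0.2412]), np.float64(87.7551)]
handle (375, 163, 20, 33) 291.0 rect [array([ 0.5678, -0.2797]), array([0.0825, 0.0432]), np.float64(15.4658)]
blade (378, 191, 27, 36) 525.5 rect [array([ 0.497 , -0.3127]), array([0.0877, 0.0644]), np.float64(12.0399)]
tray (248, 152, 44, 91) 2520.5 rect [array([0.5227, 0.0218]), array([0.2388, 0.0811]), np.float64(9.9606)]
balls (259, 193, 9, 18) 79.5 rect [array([0.5154, 0.0387]), array([0.0478, 0.02  ]), np.float64(6.261)]
balls (274, 210, 9, 17) 76.5 rect [array([ 0.4706, -0.0033]), array([0.0455, 0.0184]), np.float64(12.7695)]
balls (264, 220, 8, 8) 40.5 rect [array([0.4545, 0.0254]), array([0.0193, 0.0191]), np.float64(0.557)]
balls (264, 211, 7, 8) 37.0 rect [array([0.4793, 0.027 ]), array([0.0194, 0.0164]), np.float64(0.5764)]
balls (272, 191, 7, 8) 37.0 rect [array([0.5353, 0.0056]), array([0.0197, 0.0166]), np.float64(0.5377)]
btn (131, 234, 11, 12) 91.0 rect [array([0.3977, 0.3561]), array([0.0281, 0.0251]), np.float64(3.0546)]
jar (110, 171, 55, 53) 2152.5 rect [array([0.5022, 0.35  ]), array([0.1416, 0.1215]), np.float64(45.8992)]
jar (108, 165, 55, 5) 96.0 rect [array([0.577 , 0.3604]), array([0.0104, 0.1353]), np.float64(0.6989)]
```

View pics/crop1.png

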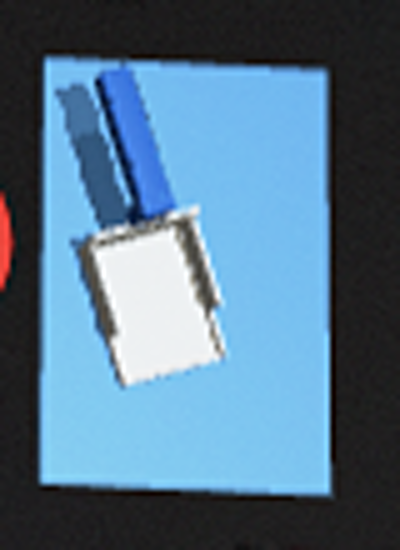

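View pics/crop2.png

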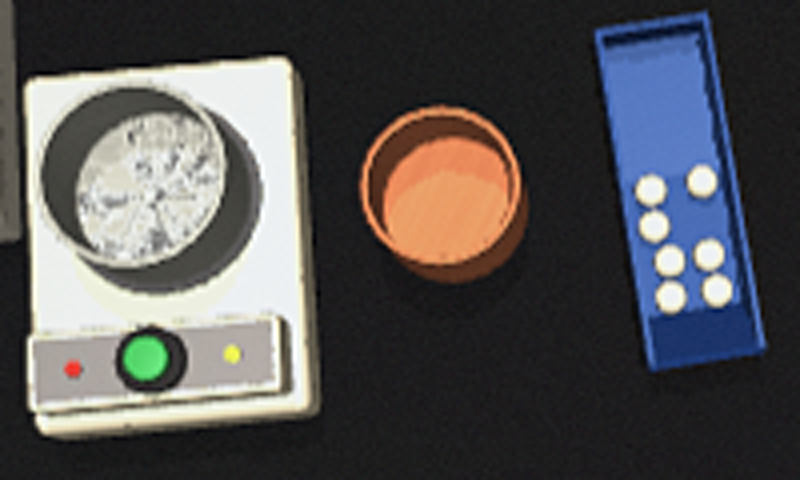

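Crop 1 shows the wanted scoop: aluminium blade, front edge from (123,388) to (225,358), blue handle top from (113,71) to (154,215). Crop 2 shows 7 balls in the tray, the jar rim centred near (134,177), the pot rim near (441,186) and the button at (147,357).

```bash
python3 - <<'E'
from h import *
np.set_printoptions(precision=4,suppress=True)
s=snap('top')
c1=lambda u,v,z:pz(s,360+u/5-.5,150+v/5-.5,z)[:2]
c2=lambda u,v,z:pz(s,100+u/4-.5,150+v/4-.5,z)[:2]
a,b=c1(113,71,.08),c1(154,215,.08); print('handle',a,b,np.linalg.norm(a-b),np.degrees(np.arctan2(*(a-b)[::-1])))
f=[c1(123,388,.006),c1(225,358,.006)]; print('front',f,np.mean(f,0),np.linalg.norm(f[0]-f[1]))
yaw=np.arctan2(*(a-b)[::-1]); d=np.array([np.cos(yaw),np.sin(yaw)])
print('grip from tip',np.mean(f,0)+.104*d,'from handle far end',a-.056*d)
t=[c2(*q,.05) for q in((597,30),(708,12),(765,350),(650,370))]; print('tray',t)
m=(t[0]+t[1])/2;n=(t[2]+t[3])/2; print(m,n,np.linalg.norm(m-n),np.degrees(np.arctan2(*(m-n)[::-1])))
for n,q in dict(jar=(134,177,.145),pot=(441,184,.085),btn=(147,357,.111)).items(): print(n,c2(*q))
print('jar w',c2(40,177,.145),c2(228,177,.145),c2(134,85,.145),c2(134,268,.145))
print('pot w',c2(361,184,.085),c2(522,184,.085),c2(441,106,.085))
E
```

```text
handle [ 0.61   -0.2797] [ 0.5316 -0.2994] 0.08080133951459709 14.074413935370814
front [array([ 0.4489, -0.2963]), array([ 0.4661, -0.3536])] [ 0.4575 -0.3249] 0.05976834963814984
grip from tip [ 0.5584 -0.2997] from handle far end [ 0.5556 -0.2933]
tray [array([0.632 , 0.0784]), array([0.6456, 0.0028]), array([ 0.4142, -0.0368]), array([0.4002, 0.0393])]
[0.6388 0.0406] [0.4072 0.0012] 0.23495040255970756 9.643509781049296
jar [0.5083 0.3614]
pot [0.5174 0.1771]
btn [0.3994 0.3556]
jar w [0.5077 0.4196] [0.509 0.303] [0.5673 0.3647] [0.451  0.3582]
pot w [0.5168 0.2292] [0.518  0.1242] [0.5697 0.1787]
```

```bash
cat >> h.py <<'E'
from scipy.linalg import logm,expm
def pose(o=None):
    o=o or monitor.get_obs(); T=np.eye(4); T[:3,:3]=R.from_euler('xyz',o['tcp_rot']).as_matrix(); T[:3,3]=o['ee_pos']; return T
def mk(p,rpy):
    T=np.eye(4); T[:3,:3]=R.from_euler('xyz',rpy).as_matrix(); T[:3,3]=p; return T
def plan(T0,T1,vmax=.038,wmax=.11,n=None):
    L=np.real(logm(np.linalg.inv(T0)@T1)); w=np.array([L[2,1],L[0,2],L[1,0]]); t=L[:3,3]
    n=n or int(max(np.ceil(np.linalg.norm(t)/vmax),np.ceil(np.linalg.norm(w)/wmax),1))
    print(n,'rows  t',np.round(t/n,4).tolist(),' w',np.round(w/n,4).tolist()); return T1
E
python3 - <<'E'
from h import *
T=plan(pose(),mk([.557,-.296,.36],[np.pi,0,3.42]),n=32)
E
```

```text
32 rows  t [-0.0119, -0.0277, 0.0014]  w [-0.0, -0.0, -0.0195]
```

Call:
step_arm(commands=[{"translation": [-0.0119,-0.0277,0.0014],"turn": [0,0,-0.0195],"claw": -1},{"translation": [-0.0119,-0.0277,0.0014],"turn": [0,0,-0.0195],"claw": -1},{"translation": [-0.0119,-0.0277,0.0014],"turn": [0,0,-0.0195],"claw": -1},{"translation": [-0.0119,-0.0277,0.0014],"turn": [0,0,-0.0195],"claw": -1},{"translation": [-0.0119,-0.0277,0.0014],"turn": [0,0,-0.0195],"claw": -1},{"translation": [-0.0119,-0.0277,0.0014],"turn": [0,0,-0.0195],"claw": -1},{"translation": [-0.0119,-0.0277,0.0014],"turn": [0,0,-0.0195],"claw": -1},{"translation": [-0.0119,-0.0277,0.0014],"turn": [0,0,-0.0195],"claw": -1}])

```text
t: 0.87
ee_pos: [0.2422, 0.3477, 0.3934]
tcp_rot: [-3.142, 0.0, 2.954]
ft_force: [0.5, -0.1, -0.2]
finger_gap: 1.001
gripper_force: 0.0
```

Call:
step_arm(commands=[{"translation": [-0.0119,-0.0277,0.0014],"turn": [0,0,-0.0195],"claw": -1},{"translation": [-0.0119,-0.0277,0.0014],"turn": [0,0,-0.0195],"claw": -1},{"translation": [-0.0119,-0.0277,0.0014],"turn": [0,0,-0.0195],"claw": -1},{"translation": [-0.0119,-0.0277,0.0014],"turn": [0,0,-0.0195],"claw": -1},{"translation": [-0.0119,-0.0277,0.0014],"turn": [0,0,-0.0195],"claw": -1},{"translation": [-0.0119,-0.0277,0.0014],"turn": [0,0,-0.0195],"claw": -1},{"translation": [-0.0119,-0.0277,0.0014],"turn": [0,0,-0.0195],"claw": -1},{"translation": [-0.0119,-0.0277,0.0014],"turn": [0,0,-0.0195],"claw": -1}])

```text
t: 1.53
ee_pos: [0.3101, 0.1165, 0.3824]
tcp_rot: [3.141, 0.001, 3.11]
ft_force: [0.2, 0.8, -0.4]
finger_gap: 1.001
gripper_force: 0.0
```

Call:
step_arm(commands=[{"translation": [-0.0119,-0.0277,0.0014],"turn": [0,0,-0.0195],"claw": -1},{"translation": [-0.0119,-0.0277,0.0014],"turn": [0,0,-0.0195],"claw": -1},{"translation": [-0.0119,-0.0277,0.0014],"turn": [0,0,-0.0195],"claw": -1},{"translation": [-0.0119,-0.0277,0.0014],"turn": [0,0,-0.0195],"claw": -1},{"translation": [-0.0119,-0.0277,0.0014],"turn": [0,0,-0.0195],"claw": -1},{"translation": [-0.0119,-0.0277,0.0014],"turn": [0,0,-0.0195],"claw": -1},{"translation": [-0.0119,-0.0277,0.0014],"turn": [0,0,-0.0195],"claw": -1},{"translation": [-0.0119,-0.0277,0.0014],"turn": [0,0,-0.0195],"claw": -1}])

```text
t: 2.2
ee_pos: [0.4133, -0.1013, 0.3711]
tcp_rot: [-3.142, 0.0, -3.017]
ft_force: [1.5, 0.4, -0.4]
finger_gap: 1.005
gripper_force: 0.0
```

Call:
step_arm(commands=[{"translation": [-0.0119,-0.0277,0.0014],"turn": [0,0,-0.0195],"claw": -1},{"translation": [-0.0119,-0.0277,0.0014],"turn": [0,0,-0.0195],"claw": -1},{"translation": [-0.0119,-0.0277,0.0014],"turn": [0,0,-0.0195],"claw": -1},{"translation": [-0.0119,-0.0277,0.0014],"turn": [0,0,-0.0195],"claw": -1},{"translation": [-0.0119,-0.0277,0.0014],"turn": [0,0,-0.0195],"claw": -1},{"translation": [-0.0119,-0.0277,0.0014],"turn": [0,0,-0.0195],"claw": -1},{"translation": [-0.0119,-0.0277,0.0014],"turn": [0,0,-0.0195],"claw": -1},{"translation": [-0.0119,-0.0277,0.0014],"turn": [0,0,-0.0195],"claw": -1}])

```text
t: 2.87
ee_pos: [0.5491, -0.3004, 0.3596]
tcp_rot: [3.141, -0.0, -2.862]
ft_force: [0.2, 0.2, 0.3]
finger_gap: 0.996
gripper_force: 0.0
```

Call:
step_arm(commands=[{"translation": [-0.009,0.002,0.02],"claw": -1},{"translation": [0,0,0.02],"claw": -1},{"translation": [0,0,0.02],"claw": -1},{"translation": [0,0,0.02],"claw": -1},{"translation": [0,0,0],"claw": -1},{"translation": [0,0,0],"claw": -1}])

```text
$.commands[0]: bad value
```

```bash
python3 - <<'E'
from h import *
s=snap('top');save(s,'a.png',(350,130,450,250),3)
t=snap('scene');save(t,'b.png',(100,180,300,420),3)
a=cv2.imread('pics/a.png');b=cv2.imread('pics/b.png')[:600];h=600
a=cv2.copyMakeBorder(a,0,h-a.shape[0],0,0,cv2.BORDER_CONSTANT); b=cv2.resize(b,None,fx=.8,fy=.8);b=cv2.copyMakeBorder(b,0,h-b.shape[0],0,0,cv2.BORDER_CONSTANT)
cv2.imwrite('pics/g1.png',np.hstack([a,b])); print(monitor.get_obs()['ee_pos'])
E
```

```text
[ 0.54971348 -0.30280655  0.35869659]
```

View pics/g1.png

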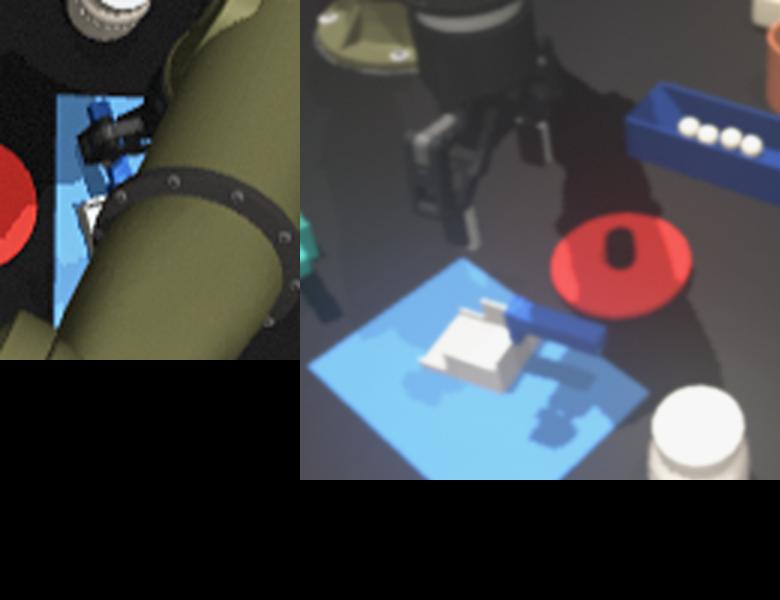

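The gripper is above the mat and straddles the handle line. The scoop hasn't been touched (the blade is at about (480,350) in the right-hand half). Each row must also include "turn".

Call:
step_arm(commands=[{"translation": [-0.009,0.0045,0.02],"turn": [0,0,0],"claw": -1},{"translation": [0,0,0.02],"turn": [0,0,0],"claw": -1},{"translation": [0,0,0.02],"turn": [0,0,0],"claw": -1},{"translation": [0,0,0.02],"turn": [0,0,0],"claw": -1},{"translation": [0,0,0.02],"turn": [0,0,0],"claw": -1},{"translation": [0,0,0.018],"turn": [0,0,0],"claw": -1},{"translation": [0,0,0.01],"turn": [0,0,0],"claw": -1},{"translation": [0,0,0.006],"turn": [0,0,0],"claw": -1}])

```text
t: 3.63
ee_pos: [0.5554, -0.2916, 0.2245]
tcp_rot: [3.14, -0.002, -2.862]
ft_force: [-0.1, -0.5, -0.5]
finger_gap: 0.997
gripper_force: 0.0
```

Call:
step_arm(commands=[{"translation": [0,0,0],"turn": [0,0,0],"claw": -1},{"translation": [0,0,0],"turn": [0,0,0],"claw": -0.2},{"translation": [0,0,0],"turn": [0,0,0],"claw": 0.2},{"translation": [0,0,0],"turn": [0,0,0],"claw": 1},{"translation": [0,0,0],"turn": [0,0,0],"claw": 1},{"translation": [0,0,0],"turn": [0,0,0],"claw": 1},{"translation": [0,0,0],"turn": [0,0,0],"claw": 1},{"translation": [0,0,0],"turn": [0,0,0],"claw": 1}], force=60)

```text
t: 4.3
ee_pos: [0.5561, -0.2923, 0.2264]
tcp_rot: [-3.141, 0.001, -2.862]
ft_force: [0.1, -0.1, 4.0]
finger_gap: 0.196
gripper_force: 63.3
```

Call:
step_arm(commands=[{"translation": [0,0,0],"turn": [0,0,0],"claw": 1},{"translation": [0,0,0],"turn": [0,0,0],"claw": 1},{"translation": [0,0,0],"turn": [0,0,0],"claw": 1}], force=80)

```text
t: 4.55
ee_pos: [0.5562, -0.2924, 0.2265]
tcp_rot: [-3.141, 0.001, -2.862]
ft_force: [0.8, 0.3, 5.9]
finger_gap: 0.197
gripper_force: 79.3
```

```bash
cat >> h.py <<'E'
TIP=np.array([.104,0,.2225])
def sc(tip,yaw,th,tipoff=None):
    q=TIP if tipoff is None else tipoff
    Rt=R.from_euler('z',yaw)*R.from_euler('y',-th)*R.from_euler('y',np.pi); T=np.eye(4); T[:3,:3]=Rt.as_matrix(); T[:3,3]=np.array(tip)-Rt.apply(q); return T
TR=np.array([.5398,.0238]); TY=.168
def tl(x,y,z): c,s=np.cos(TY),np.sin(TY); return [TR[0]+c*x-s*y,TR[1]+s*x+c*y,z]
def tip(T=None):
    T=pose() if T is None else T; return T[:3,:3]@TIP+T[:3,3]
E
python3 - <<'E'
from h import *
T0=pose(); T0[2,3]+=.12
T1=sc(tl(.014,0,.13),TY,.35)
plan(T0,T1,vmax=.03); print(T1[:3,3], tip(T0))
T2=sc(tl(.014,0,.09),TY,.35)
E
```

```text
11 rows  t [-0.0085, 0.0282, -0.0012]  w [0.0017, -0.0317, 0.01]
[0.57470161 0.02971926 0.3746718 ] [ 0.45644697 -0.32111422  0.12387334]
```

Call:
step_arm(commands=[{"translation": [0,0,-0.01],"turn": [0,0,0],"claw": 1},{"translation": [0,0,-0.02],"turn": [0,0,0],"claw": 1},{"translation": [0,0,-0.03],"turn": [0,0,0],"claw": 1},{"translation": [0,0,-0.03],"turn": [0,0,0],"claw": 1},{"translation": [0,0,-0.02],"turn": [0,0,0],"claw": 1},{"translation": [0,0,-0.01],"turn": [0,0,0],"claw": 1},{"translation": [0,0,0],"turn": [0,0,0],"claw": 1}])

```text
t: 5.13
ee_pos: [0.5561, -0.2925, 0.3483]
tcp_rot: [-3.139, 0.003, -2.863]
ft_force: [0.3, -0.3, -1.5]
finger_gap: 0.194
gripper_force: 78.5
```

Call:
step_arm(commands=[{"translation": [-0.0085,0.0282,-0.0012],"turn": [0.0017,-0.0317,0.01],"claw": 1},{"translation": [-0.0085,0.0282,-0.0012],"turn": [0.0017,-0.0317,0.01],"claw": 1},{"translation": [-0.0085,0.0282,-0.0012],"turn": [0.0017,-0.0317,0.01],"claw": 1},{"translation": [-0.0085,0.0282,-0.0012],"turn": [0.0017,-0.0317,0.01],"claw": 1},{"translation": [-0.0085,0.0282,-0.0012],"turn": [0.0017,-0.0317,0.01],"claw": 1},{"translation": [-0.0085,0.0282,-0.0012],"turn": [0.0017,-0.0317,0.01],"claw": 1},{"translation": [-0.0085,0.0282,-0.0012],"turn": [0.0017,-0.0317,0.01],"claw": 1},{"translation": [-0.0085,0.0282,-0.0012],"turn": [0.0017,-0.0317,0.01],"claw": 1}])

```text
t: 5.8
ee_pos: [0.5649, -0.0558, 0.3603]
tcp_rot: [-3.139, 0.252, -2.943]
ft_force: [0.5, 0.8, -1.9]
finger_gap: 0.198
gripper_force: 78.5
```

Call:
step_arm(commands=[{"translation": [-0.0085,0.0282,-0.0012],"turn": [0.0017,-0.0317,0.01],"claw": 1},{"translation": [-0.0085,0.0282,-0.0012],"turn": [0.0017,-0.0317,0.01],"claw": 1},{"translation": [-0.0085,0.0282,-0.0012],"turn": [0.0017,-0.0317,0.01],"claw": 1},{"translation": [0,0,0],"turn": [0,0,0],"claw": 1},{"translation": [0,0,0],"turn": [0,0,0],"claw": 1}])

```text
t: 6.22
ee_pos: [0.5722, 0.0328, 0.3709]
tcp_rot: [3.14, 0.346, -2.969]
ft_force: [-0.0, -0.0, -1.0]
finger_gap: 0.191
gripper_force: 78.5
```

```bash
python3 - <<'E'
from h import *
np.set_printoptions(precision=4,suppress=True)
s=snap('top');t=snap('scene');save(s,'a.png',(200,130,400,270),3.9)
save(t,'b.png',(200,150,400,300),3.9); 
T=pose(); print(T[:3,3],tip(T)); 
for n,q in(('top',s),('scene',t)): print(n,proj(q,tip(T)),[proj(q,tip(T)+.03*k*T[:3,1]) for k in(-1,1)])
plan(T,sc(tl(.014,0,.065),TY,.35))
E
```

```text
[0.5725 0.0297 0.3712] [0.5504 0.026  0.1266]
top (np.float64(267.59043738186955), np.float64(180.39950445594172)) [(np.float64(279.1635666809295), np.float64(178.6165598895311)), (np.float64(255.99065354588987), np.float64(182.18655539328657))]
scene (np.float64(292.5539471477985), np.float64(210.39588071799014)) [(np.float64(287.1282098803037), np.float64(216.82707703973213)), (np.float64(297.723526237643), np.float64(204.26831198613507))]
2 rows  t [0.0095, -0.0002, 0.0293]  w [0.0001, -0.0021, -0.0001]
```

View pics/b.png

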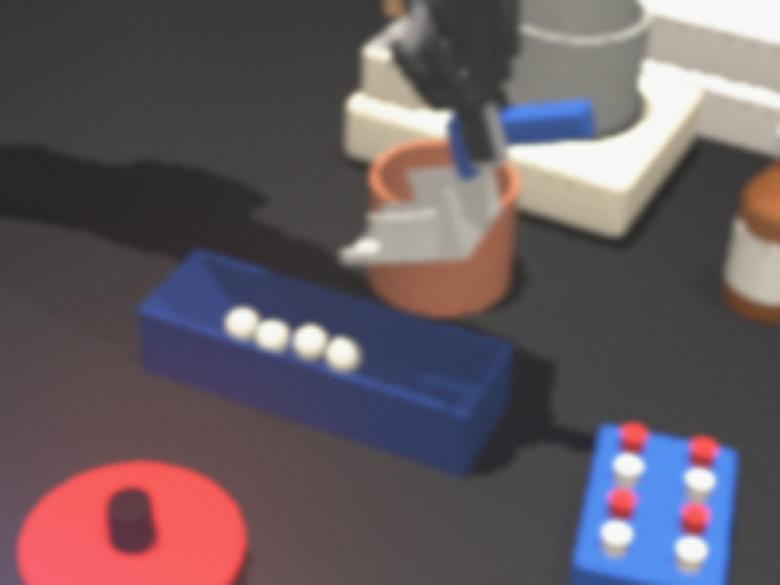

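The front-right corner of the tip is seen at (342,255) in the crop, within 1.5 px of the prediction. The tool-to-tip offset is therefore good, and the scoop is centred over the tray. Descending.

Call:
step_arm(commands=[{"translation": [0.0095,0,0.0293],"turn": [0,-0.002,0],"claw": 1},{"translation": [0.0095,0,0.0293],"turn": [0,-0.002,0],"claw": 1},{"translation": [0,0,0],"turn": [0,0,0],"claw": 1},{"translation": [0.006,0,0.016],"turn": [0,0,0],"claw": 1},{"translation": [0.006,0,0.016],"turn": [0,0,0],"claw": 1},{"translation": [0.005,0,0.014],"turn": [0,0,0],"claw": 1},{"translation": [0,0,0],"turn": [0,0,0],"claw": 1}])

```text
t: 6.9
ee_pos: [0.5743, 0.0293, 0.26]
tcp_rot: [3.141, 0.348, -2.976]
ft_force: [-0.6, 0.1, -1.3]
finger_gap: 0.194
gripper_force: 78.5
```

```bash
python3 - <<'E'
from h import *
np.set_printoptions(precision=4,suppress=True)
t=snap('scene');save(t,'b2.png',(230,190,350,280),6)
T=pose(); p=tip(T)-np.array([*TR,0]); c,s=np.cos(TY),np.sin(TY); print(T[:3,3],'local tip',c*p[0]+s*p[1],-s*p[0]+c*p[1],p[2],monitor.get_obs()['ft_force'])
T1=plan(T,sc(tl(.012,0,.007),TY,.35))
E
```

```text
[0.5748 0.0295 0.2614] local tip 0.014022875335150783 -5.399957855533894e-05 0.016731954058499504 [ 0.3959  0.0371 -1.1381]
1 rows  t [0.0053, 0.0003, 0.0084]  w [0.0002, -0.0003, -0.0018]
```

View pics/b2.png

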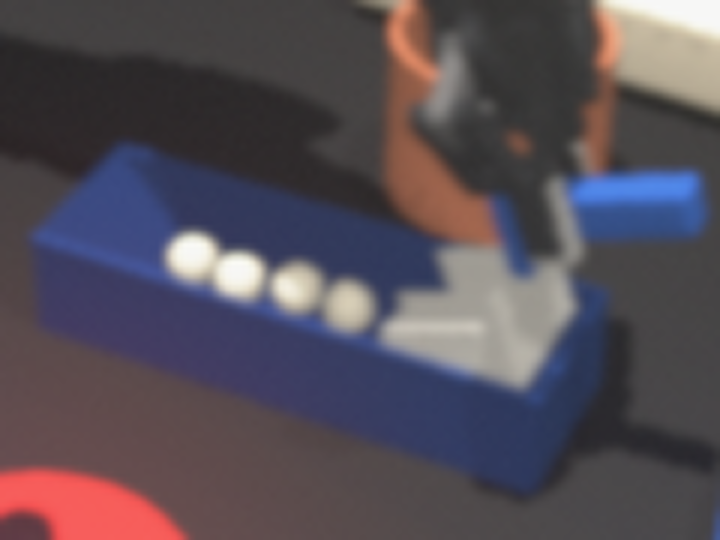

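The scoop is inside the tray behind the balls, with its front edge at (385,335) and the nearest ball at (350,305). Next: lower, flatten and push.

```bash
python3 - <<'E'
from h import *
T=pose()
A=plan(T,sc(tl(.010,0,.0065),TY,.35),n=2)
B=plan(A,sc(tl(-.015,0,.005),TY,.12),n=5)
C=plan(B,sc(tl(-.070,0,.0045),TY,.0),n=8)
D=plan(C,sc(tl(-.094,0,.0045),TY,-.03),n=5)
E
```

```text
2 rows  t [0.0037, 0.0001, 0.0041]  w [0.0001, -0.0001, -0.0009]
5 rows  t [-0.0053, 0.0, 0.0039]  w [-0.0, 0.046, 0.0]
8 rows  t [0.0035, -0.0, 0.0012]  w [0.0, 0.015, 0.0]
5 rows  t [0.0035, 0.0, 0.0007]  w [-0.0, 0.006, -0.0]
```

Call:
step_arm(commands=[{"translation": [0.0037,0,0.0041],"turn": [0,0,-0.001],"claw": 1},{"translation": [0.0037,0,0.0041],"turn": [0,0,-0.001],"claw": 1},{"translation": [0,0,0],"turn": [0,0,0],"claw": 1}])

```text
t: 7.2
ee_pos: [0.5705, 0.0297, 0.2517]
tcp_rot: [-3.142, 0.352, -2.972]
ft_force: [0.1, 0.4, -1.8]
finger_gap: 0.192
gripper_force: 78.5
```

Call:
step_arm(commands=[{"translation": [-0.0053,0,0.0039],"turn": [0,0.046,0],"claw": 1},{"translation": [-0.0053,0,0.0039],"turn": [0,0.046,0],"claw": 1},{"translation": [-0.0053,0,0.0039],"turn": [0,0.046,0],"claw": 1},{"translation": [-0.0053,0,0.0039],"turn": [0,0.046,0],"claw": 1},{"translation": [-0.0053,0,0.0039],"turn": [0,0.046,0],"claw": 1}])

```text
t: 7.62
ee_pos: [0.6017, 0.0353, 0.2406]
tcp_rot: [-3.141, 0.122, -2.971]
ft_force: [-0.3, -0.1, -1.6]
finger_gap: 0.193
gripper_force: 78.5
```

Call:
step_arm(commands=[{"translation": [0.0035,0,0.0012],"turn": [0,0.015,0],"claw": 1},{"translation": [0.0035,0,0.0012],"turn": [0,0.015,0],"claw": 1},{"translation": [0.0035,0,0.0012],"turn": [0,0.015,0],"claw": 1},{"translation": [0.0035,0,0.0012],"turn": [0,0.015,0],"claw": 1},{"translation": [0.0035,0,0.0012],"turn": [0,0.015,0],"claw": 1},{"translation": [0.0035,0,0.0012],"turn": [0,0.015,0],"claw": 1},{"translation": [0.0035,0,0.0012],"turn": [0,0.015,0],"claw": 1},{"translation": [0.0035,0,0.0012],"turn": [0,0.015,0],"claw": 1}])

```text
t: 8.28
ee_pos: [0.5745, 0.0305, 0.2286]
tcp_rot: [-3.141, 0.004, -2.972]
ft_force: [2.8, -0.3, 0.2]
finger_gap: 0.199
gripper_force: 79.0
```

```bash
cat >> h.py <<'E'
def loc(T=None):
    p=tip(T)-np.array([*TR,0]); c,s=np.cos(TY),np.sin(TY); return np.round([c*p[0]+s*p[1],-s*p[0]+c*p[1],p[2]],4)
E
python3 - <<'E'
from h import *
t=snap('scene');save(t,'b3.png',(230,190,350,280),6)
T=pose(); print(loc(),monitor.get_obs()['tcp_rot'],monitor.get_obs()['ft_force'])
E
```

```text
[-0.0685  0.0006  0.0058] [-3.14155086e+00  2.21295129e-03 -2.97173111e+00] [-0.22601081 -0.58937225  1.42046793]
```

View pics/b3.png

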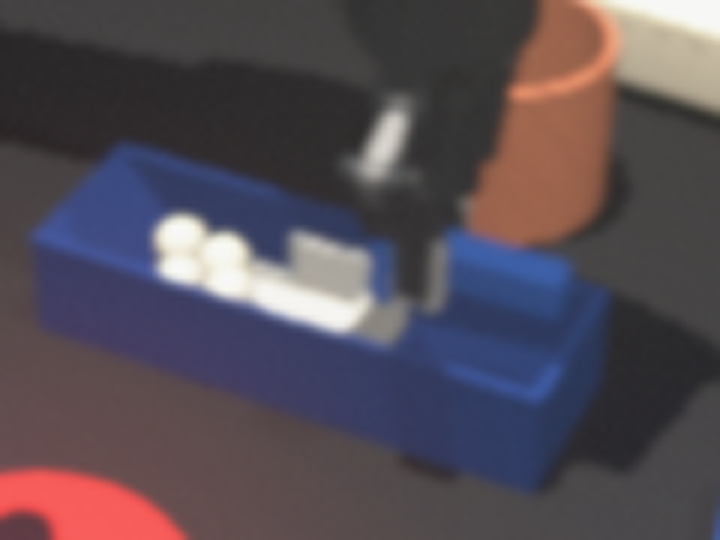

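The balls are now piled at the ramp, at about (200,250), and the scoop is flat. Pushing on to the foot while bearing down lightly.

Call:
step_arm(commands=[{"translation": [0.004,0,0.0015],"turn": [0,0,0],"claw": 1},{"translation": [0.004,0,0.0005],"turn": [0,0,0],"claw": 1},{"translation": [0.004,0,0],"turn": [0,0,0],"claw": 1},{"translation": [0.004,0,0],"turn": [0,0,0],"claw": 1},{"translation": [0.004,0,0],"turn": [0,0,0],"claw": 1},{"translation": [0.004,0,0],"turn": [0,0,0],"claw": 1},{"translation": [0.002,0,0],"turn": [0,0,0],"claw": 1},{"translation": [0,0,0],"turn": [0,0,0],"claw": 1}])

```text
t: 9.0
ee_pos: [0.5499, 0.0261, 0.2276]
tcp_rot: [-3.141, 0.008, -2.972]
ft_force: [2.8, 0.5, 7.8]
finger_gap: 0.193
gripper_force: 79.7
```

```bash
python3 - <<'E'
from h import *
t=snap('scene');save(t,'b4.png',(240,200,310,250),11)
T=pose(); print(loc(),monitor.get_obs()['tcp_rot'],monitor.get_obs()['ft_force'])
A=plan(T,sc(tl(-.101,0,.013),TY,-.20),n=4)
B=plan(A,sc(tl(-.106,0,.025),TY,-.35),n=4)
C=plan(B,sc(tl(-.10,0,.09),TY,-.35),n=4)
E
```

```text
[-0.0919  0.0003  0.0043] [-3.14107998  0.00783527 -2.97188175] [3.81793464 0.10681224 7.59476414]
4 rows  t [-0.0091, -0.0001, 0.0034]  w [-0.0002, 0.052, 0.0004]
4 rows  t [-0.0063, 0.0, 0.0013]  w [0.0, 0.0375, 0.0]
4 rows  t [0.0042, -0.0, -0.0158]  w [0.0, 0.0, 0.0]
```

View pics/b4.png

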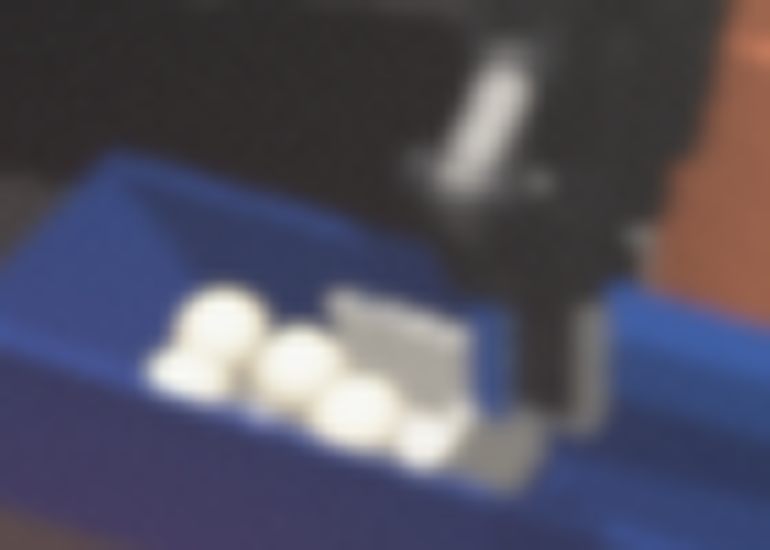

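```bash
python3 - <<'E'
from h import *
T=pose()
Z=plan(T,sc(tl(-.095,0,.0045),TY,-.03),n=2)
A=plan(Z,sc(tl(-.1065,0,.0225),TY,-.20),n=5)
B=plan(A,sc(tl(-.115,0,.037),TY,-.36),n=5)
C=plan(B,sc(tl(-.105,0,.10),TY,-.36),n=5)
E
```

```text
2 rows  t [-0.0026, -0.0003, 0.0019]  w [-0.0003, 0.0189, 0.0009]
5 rows  t [-0.0049, -0.0, 0.0002]  w [0.0, 0.034, 0.0]
5 rows  t [-0.0047, -0.0, 0.001]  w [-0.0, 0.032, 0.0]
5 rows  t [0.0026, 0.0, -0.0125]  w [0.0, -0.0, 0.0]
```

Call:
step_arm(commands=[{"translation": [0.0025,0,0],"turn": [0,0,0],"claw": 1},{"translation": [-0.0026,0,0.001],"turn": [0,0.019,0],"claw": 1},{"translation": [-0.0049,0,0.0002],"turn": [0,0.034,0],"claw": 1},{"translation": [-0.0049,0,0.0002],"turn": [0,0.034,0],"claw": 1},{"translation": [-0.0049,0,0.0002],"turn": [0,0.034,0],"claw": 1},{"translation": [-0.0049,0,0.0002],"turn": [0,0.034,0],"claw": 1},{"translation": [-0.0049,0,0.0002],"turn": [0,0.034,0],"claw": 1}])

```text
t: 9.63
ee_pos: [0.5733, 0.0304, 0.2222]
tcp_rot: [-3.141, -0.186, -2.971]
ft_force: [1.7, -0.1, -1.8]
finger_gap: 0.194
gripper_force: 78.4
```

Call:
step_arm(commands=[{"translation": [-0.0047,0,0.001],"turn": [0,0.032,0],"claw": 1},{"translation": [-0.0047,0,0.001],"turn": [0,0.032,0],"claw": 1},{"translation": [-0.0047,0,0.001],"turn": [0,0.032,0],"claw": 1},{"translation": [-0.0047,0,0.001],"turn": [0,0.032,0],"claw": 1},{"translation": [-0.0047,0,0.001],"turn": [0,0.032,0],"claw": 1},{"translation": [0,0,0],"turn": [0,0,0],"claw": 1}])

```text
t: 10.13
ee_pos: [0.5941, 0.0342, 0.2101]
tcp_rot: [3.141, -0.349, -2.971]
ft_force: [0.3, 0.5, -3.2]
finger_gap: 0.195
gripper_force: 78.4
```

```bash
python3 - <<'E'
from h import *
t=snap('scene');save(t,'b5.png',(240,190,310,250),11)
T=pose(); print(loc(),monitor.get_obs()['tcp_rot'],monitor.get_obs()['ft_force'])
E
```

```text
[-0.1186  0.0007  0.0366] [ 3.14145422 -0.347378   -2.97121983] [ 0.71887692  0.19228406 -3.15559281]
```

View pics/b5.png

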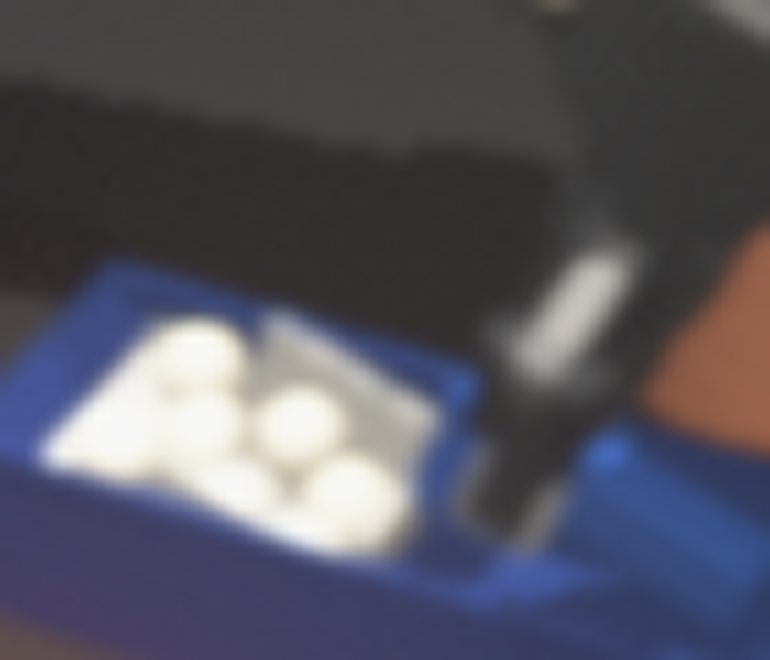

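The blade holds what look like all 7 balls, at (120–350, 350–520), and the ft z change of about 2 N matches that. Lifting and heading to the jar.

```bash
python3 - <<'E'
from h import *
T=pose(); J=np.array([.508,.361]); y=.2; d=np.array([np.cos(y),np.sin(y)]); jp=lambda o,z:[*(J+o*d),z]
C=plan(T,sc(tl(-.112,0,.23),TY,-.36),n=8)
D=plan(C,sc(jp(.022,.25),y,-.34),n=16)
E=plan(D,sc(jp(.022,.178),y,-.25),n=6)
F=plan(E,sc(jp(.022,.170),y,.10),n=5)
G=plan(F,sc(jp(.022,.135),y,.72),n=8)
for X in (D,F,G): print(X[:3,3])
print(monitor.get_obs()['joint_pos'].round(2))
E
```

```text
8 rows  t [0.0073, -0.0001, -0.0228]  w [-0.0001, 0.0016, 0.0003]
16 rows  t [-0.0089, 0.0213, -0.0048]  w [0.0007, -0.0012, -0.0019]
6 rows  t [-0.0002, 0.0, 0.0099]  w [-0.0, -0.015, 0.0]
5 rows  t [0.0155, 0.0, -0.0057]  w [0.0, -0.07, 0.0]
8 rows  t [0.019, 0.0, -0.004]  w [0.0, -0.0775, -0.0]
[0.69837535 0.39959099 0.42508026]
[0.60920902 0.38151608 0.4017711 ]
[0.46240211 0.35175685 0.37085278]
[-0.2   0.77  0.17  1.64 -0.09  1.1   1.74]
```

Call:
step_arm(commands=[{"translation": [0.003,0,-0.01],"turn": [0,0.0016,0],"claw": 1},{"translation": [0.007,0,-0.02],"turn": [0,0.0016,0],"claw": 1},{"translation": [0.0073,0,-0.0228],"turn": [0,0.0016,0],"claw": 1},{"translation": [0.0073,0,-0.0228],"turn": [0,0.0016,0],"claw": 1},{"translation": [0.0073,0,-0.0228],"turn": [0,0.0016,0],"claw": 1},{"translation": [0.0073,0,-0.0228],"turn": [0,0.0016,0],"claw": 1},{"translation": [0.0073,0,-0.02],"turn": [0,0.0016,0],"claw": 1},{"translation": [0.004,0,-0.015],"turn": [0,0.0016,0],"claw": 1}])

```text
t: 10.85
ee_pos: [0.5996, 0.0346, 0.3789]
tcp_rot: [-3.141, -0.356, -2.972]
ft_force: [1.4, -0.2, -2.8]
finger_gap: 0.192
gripper_force: 78.3
```

```bash
python3 - <<'E'
from h import *
s=snap('top')
m,cs=blobs(s,(0,0,150),(180,70,255),10,(240,150,295,240)); print('white in tray area',[(cv2.boundingRect(c),cv2.contourArea(c)) for c in cs])
t=snap('scene')
m,cs=blobs(t,(0,0,150),(180,70,255),10,(230,180,335,265)); print('scene',[(cv2.boundingRect(c),cv2.contourArea(c)) for c in cs]); save(t,'b6.png',(180,100,380,250),3.9)
T=pose(); print(T[:3,3],loc(),monitor.get_obs()['ft_force']); J=np.array([.508,.361]); y=.2; d=np.array([np.cos(y),np.sin(y)]); jp=lambda o,z:[*(J+o*d),z]
D=plan(T,sc(jp(.022,.22),y,-.24),n=16)
E=plan(D,sc(jp(.022,.178),y,-.20),n=3)
F=plan(E,sc(jp(.022,.170),y,.10),n=5)
G=plan(F,sc(jp(.022,.135),y,.72),n=8)
E
```

```text
white in tray area [((272, 184, 17, 40), 333.5)]
scene [((249, 180, 28, 13), 156.5), ((314, 180, 21, 23), 140.0), ((289, 180, 18, 11), 96.0)]
[0.60025506 0.03460377 0.37917045] [-1.130e-01  2.000e-04  2.063e-01] [ 0.04091464 -0.4803258  -2.39088919]
16 rows  t [-0.0081, 0.0213, -0.0046]  w [0.0005, -0.007, -0.0018]
3 rows  t [-0.0001, 0.0, 0.0123]  w [0.0, -0.0133, -0.0]
5 rows  t [0.0133, -0.0, -0.0046]  w [-0.0, -0.06, 0.0]
8 rows  t [0.019, 0.0, -0.004]  w [0.0, -0.0775, -0.0]
```

View pics/b6.png

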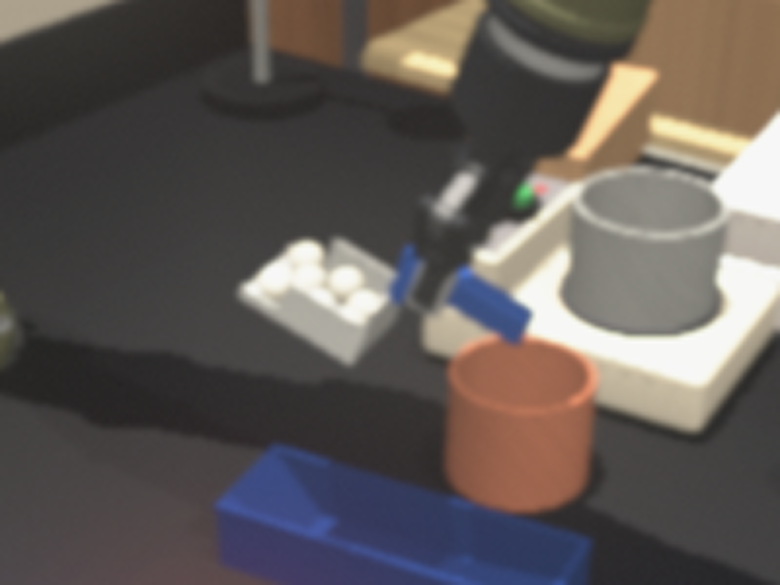

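The raised scoop carries the full cluster of balls at about (310,280), and the tray at (320,530) shows none left. Moving over with smooth ramps.

Call:
step_arm(commands=[{"translation": [-0.002,0.0053,-0.0012],"turn": [0,-0.0017,-0.0005],"claw": 1},{"translation": [-0.004,0.0106,-0.0023],"turn": [0,-0.0035,-0.001],"claw": 1},{"translation": [-0.006,0.016,-0.0035],"turn": [0,-0.005,-0.0014],"claw": 1},{"translation": [-0.0081,0.0213,-0.0046],"turn": [0.0005,-0.007,-0.0018],"claw": 1},{"translation": [-0.0081,0.0213,-0.0046],"turn": [0.0005,-0.007,-0.0018],"claw": 1},{"translation": [-0.0081,0.0213,-0.0046],"turn": [0.0005,-0.007,-0.0018],"claw": 1},{"translation": [-0.0081,0.0213,-0.0046],"turn": [0.0005,-0.007,-0.0018],"claw": 1},{"translation": [-0.0081,0.0213,-0.0046],"turn": [0.0005,-0.007,-0.0018],"claw": 1}])

```text
t: 11.62
ee_pos: [0.6346, 0.1852, 0.3852]
tcp_rot: [3.139, -0.315, -2.957]
ft_force: [-0.1, 0.9, -2.7]
finger_gap: 0.193
gripper_force: 78.4
```

Call:
step_arm(commands=[{"translation": [-0.0081,0.0213,-0.0046],"turn": [0.0005,-0.007,-0.0018],"claw": 1},{"translation": [-0.0081,0.0213,-0.0046],"turn": [0.0005,-0.007,-0.0018],"claw": 1},{"translation": [-0.0081,0.0213,-0.0046],"turn": [0.0005,-0.007,-0.0018],"claw": 1},{"translation": [-0.0081,0.0213,-0.0046],"turn": [0.0005,-0.007,-0.0018],"claw": 1},{"translation": [-0.0081,0.0213,-0.0046],"turn": [0.0005,-0.007,-0.0018],"claw": 1},{"translation": [-0.0081,0.0213,-0.0046],"turn": [0.0005,-0.007,-0.0018],"claw": 1},{"translation": [-0.0081,0.0213,-0.0046],"turn": [0.0005,-0.007,-0.0018],"claw": 1},{"translation": [-0.0081,0.0213,-0.0046],"turn": [0.0005,-0.007,-0.0018],"claw": 1}])

```text
t: 12.28
ee_pos: [0.6733, 0.3662, 0.4019]
tcp_rot: [3.139, -0.26, -2.942]
ft_force: [0.2, -0.2, -2.5]
finger_gap: 0.198
gripper_force: 78.4
```

Call:
step_arm(commands=[{"translation": [-0.006,0.016,-0.0035],"turn": [0,-0.005,-0.0014],"claw": 1},{"translation": [-0.004,0.0106,-0.0023],"turn": [0,-0.0035,-0.001],"claw": 1},{"translation": [-0.002,0.0053,-0.0012],"turn": [0,-0.0017,-0.0005],"claw": 1},{"translation": [0,0,0],"turn": [0,0,0],"claw": 1},{"translation": [0,0,0],"turn": [0,0,0],"claw": 1}])

```text
t: 12.7
ee_pos: [0.6806, 0.3972, 0.4061]
tcp_rot: [3.14, -0.249, -2.94]
ft_force: [0.4, -0.5, -2.2]
finger_gap: 0.196
gripper_force: 78.4
```

```bash
python3 - <<'E'
from h import *
s=snap('top'); t=snap('scene'); save(t,'c1.png',(250,100,450,250),3.9)
o=monitor.get_obs();T=pose(); print(T[:3,3],tip().round(4),o['tcp_rot'],o['ft_force']); J=np.array([.508,.361]); y=.2; d=np.array([np.cos(y),np.sin(y)]); jp=lambda o,z:[*(J+o*d),z]
E=plan(T,sc(jp(.022,.178),y,-.20),n=4)
F=plan(E,sc(jp(.022,.170),y,.10),n=5)
G=plan(F,sc(jp(.022,.135),y,.72),n=8)
E
```

```text
[0.68104931 0.39579165 0.4070621 ] [0.5286 0.3654 0.2169] [ 3.13994504 -0.24804702 -2.942221  ] [ 0.8565757   0.30031445 -2.39917873]
4 rows  t [0.0003, 0.0001, 0.0082]  w [0.0004, -0.012, -0.0002]
5 rows  t [0.0133, -0.0, -0.0046]  w [-0.0, -0.06, 0.0]
8 rows  t [0.019, 0.0, -0.004]  w [0.0, -0.0775, -0.0]
```

Call:
step_arm(commands=[{"translation": [0.0003,0,0.0082],"turn": [0,-0.012,0],"claw": 1},{"translation": [0.0003,0,0.0082],"turn": [0,-0.012,0],"claw": 1},{"translation": [0.0003,0,0.0082],"turn": [0,-0.012,0],"claw": 1},{"translation": [0.0003,0,0.0082],"turn": [0,-0.012,0],"claw": 1},{"translation": [0,0,0],"turn": [0,0,0],"claw": 1}])

```text
t: 13.22
ee_pos: [0.6721, 0.3937, 0.3747]
tcp_rot: [3.14, -0.201, -2.943]
ft_force: [0.1, -0.0, -3.0]
finger_gap: 0.198
gripper_force: 78.2
```

Call:
step_arm(commands=[{"translation": [0.0133,0,-0.0046],"turn": [0,-0.06,0],"claw": 1},{"translation": [0.0133,0,-0.0046],"turn": [0,-0.06,0],"claw": 1},{"translation": [0.0133,0,-0.0046],"turn": [0,-0.06,0],"claw": 1},{"translation": [0.0133,0,-0.0046],"turn": [0,-0.06,0],"claw": 1},{"translation": [0.0133,0,-0.0046],"turn": [0,-0.06,0],"claw": 1}])

```text
t: 13.63
ee_pos: [0.6091, 0.3809, 0.4052]
tcp_rot: [3.138, 0.104, -2.943]
ft_force: [1.0, 0.0, -1.7]
finger_gap: 0.198
gripper_force: 78.3
```

Call:
step_arm(commands=[{"translation": [0.019,0,-0.004],"turn": [0,-0.0775,0],"claw": 1},{"translation": [0.019,0,-0.004],"turn": [0,-0.0775,0],"claw": 1},{"translation": [0.019,0,-0.004],"turn": [0,-0.0775,0],"claw": 1},{"translation": [0.019,0,-0.004],"turn": [0,-0.0775,0],"claw": 1},{"translation": [0.019,0,-0.004],"turn": [0,-0.0775,0],"claw": 1},{"translation": [0.019,0,-0.004],"turn": [0,-0.0775,0],"claw": 1},{"translation": [0.019,0,-0.004],"turn": [0,-0.0775,0],"claw": 1},{"translation": [0.019,0,-0.004],"turn": [0,-0.0775,0],"claw": 1}])

```text
t: 14.3
ee_pos: [0.4612, 0.3503, 0.3804]
tcp_rot: [3.134, 0.723, -2.95]
ft_force: [29.3, 51.5, 15.8]
finger_gap: 0.192
gripper_force: 79.1
```

Call:
step_arm(commands=[{"translation": [0,0,0],"turn": [0,0,0],"claw": 1},{"translation": [0,0,0],"turn": [0,0,0],"claw": 1},{"translation": [0,0,0],"turn": [0,0,0],"claw": 1},{"translation": [0,0,0],"turn": [0,0,0],"claw": 1},{"translation": [0,0,0],"turn": [0,0,0],"claw": 1},{"translation": [0,0,0],"turn": [0,0,0],"claw": 1}])

```text
t: 14.8
ee_pos: [0.4633, 0.3511, 0.3794]
tcp_rot: [3.137, 0.722, -2.948]
ft_force: [-0.3, 0.1, -1.9]
finger_gap: 0.197
gripper_force: 80.2
```

```bash
python3 - <<'E'
from h import *
t=snap('scene'); save(t,'c2.png',(270,100,430,220),4.8)
o=monitor.get_obs();T=pose(); print(T[:3,3],tip().round(4),o['tcp_rot'],o['ft_force'],o['joint_pos'].round(2))
E
```

```text
[0.46305741 0.35121441 0.37925401] [0.5304 0.3655 0.1435] [ 3.13700646  0.72133229 -2.94718682] [ 0.01323972  1.46509976 -1.58202071] [-1.31  0.44  0.71  2.    0.38  0.18  0.68]
```

View pics/c2.png

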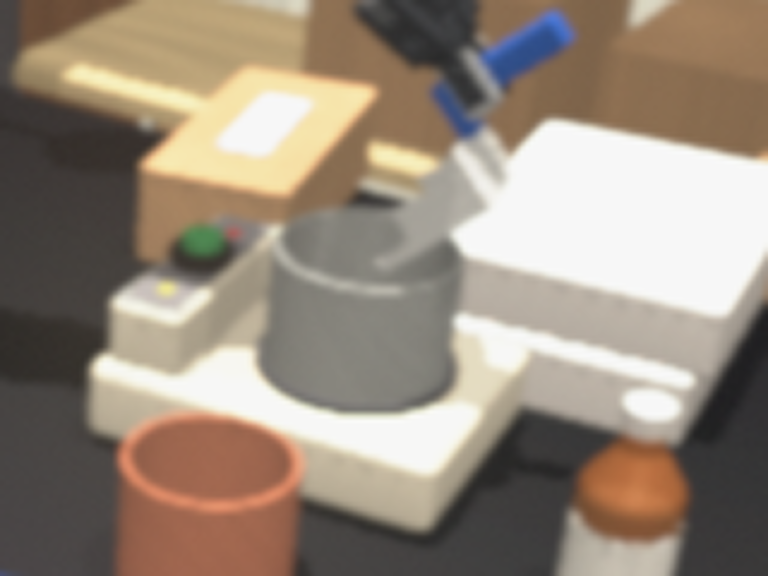

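The scoop has poured into the jar at (370,250). No balls lie on the mill or counter, and the scoop's weight reading is back to empty. Joint 6 is close to its limit here, so I'm withdrawing slowly. The dip will use a sideways yaw to keep the wrist free.

```bash
python3 - <<'E'
from h import *
T=pose(); J=np.array([.508,.361]); y=.2; d=np.array([np.cos(y),np.sin(y)]); jp=lambda o,z:[*(J+o*d),z]
A=plan(T,sc(jp(.03,.20),y,.65),n=4)
B=plan(A,sc(jp(.03,.23),y,.05),n=12)
P=np.array([.517,.177]); y2=-1.2; e=np.array([np.cos(y2),np.sin(y2)])
C=plan(B,sc([*(P-.026*e),.20],y2,.05),n=20)
for X in (A,B,C): print(X[:3,3])
for k in range(1,5):
    X=B@expm(k/5*np.real(logm(np.linalg.inv(B)@C))); print(X[:3,3].round(3),tip(X).round(3))
E
```

```text
4 rows  t [-0.0143, 0.0002, -0.0079]  w [0.0003, 0.0178, -0.001]
12 rows  t [-0.012, 0.0, 0.0028]  w [0.0, 0.05, 0.0]
20 rows  t [-0.0028, -0.0152, 0.0016]  w [0.0035, 0.0, 0.0699]
[0.48657451 0.35665684 0.44006803]
[0.62830284 0.38538659 0.45741977]
[0.54118726 0.11478671 0.42741977]
[0.643 0.326 0.451] [0.551 0.333 0.224]
[0.642 0.264 0.445] [0.555 0.297 0.218]
[0.623 0.206 0.439] [0.548 0.261 0.212]
[0.588 0.154 0.433] [0.532 0.228 0.206]
```

Call:
step_arm(commands=[{"translation": [-0.007,0,-0.004],"turn": [0,0.009,0],"claw": 1},{"translation": [-0.007,0,-0.004],"turn": [0,0.009,0],"claw": 1},{"translation": [-0.0143,0,-0.0079],"turn": [0,0.0178,-0.001],"claw": 1},{"translation": [-0.0143,0,-0.0079],"turn": [0,0.0178,-0.001],"claw": 1},{"translation": [-0.0143,0,-0.0079],"turn": [0,0.0178,-0.001],"claw": 1},{"translation": [-0.012,0,0.0028],"turn": [0,0.05,0],"claw": 1},{"translation": [-0.012,0,0.0028],"turn": [0,0.05,0],"claw": 1},{"translation": [-0.012,0,0.0028],"turn": [0,0.05,0],"claw": 1}])

```text
t: 15.52
ee_pos: [0.5195, 0.3629, 0.4539]
tcp_rot: [3.139, 0.497, -2.941]
ft_force: [0.9, 0.2, -1.3]
finger_gap: 0.197
gripper_force: 80.1
```

Call:
step_arm(commands=[{"translation": [-0.012,0,0.0028],"turn": [0,0.05,0],"claw": 1},{"translation": [-0.012,0,0.0028],"turn": [0,0.05,0],"claw": 1},{"translation": [-0.012,0,0.0028],"turn": [0,0.05,0],"claw": 1},{"translation": [-0.012,0,0.0028],"turn": [0,0.05,0],"claw": 1},{"translation": [-0.012,0,0.0028],"turn": [0,0.05,0],"claw": 1},{"translation": [-0.012,0,0.0028],"turn": [0,0.05,0],"claw": 1},{"translation": [-0.012,0,0.0028],"turn": [0,0.05,0],"claw": 1},{"translation": [-0.012,0,0.0028],"turn": [0,0.05,0],"claw": 1}])

```text
t: 16.18
ee_pos: [0.6156, 0.3821, 0.4624]
tcp_rot: [3.14, 0.098, -2.941]
ft_force: [1.3, 0.8, -1.0]
finger_gap: 0.199
gripper_force: 80.1
```

```bash
python3 - <<'E'
from h import *
o=monitor.get_obs();T=pose(); print(T[:3,3],tip().round(4),o['tcp_rot'],o['ft_force'],o['joint_pos'].round(2))
P=np.array([.517,.177]); y2=-1.2; e=np.array([np.cos(y2),np.sin(y2)])
C=plan(T,sc([*(P-.026*e),.20],y2,.05),n=20)
E
```

```text
[0.61559563 0.38213867 0.46242907] [0.5353 0.3662 0.2309] [ 3.13992935  0.09755367 -2.94099088] [ 1.25100349  0.78025639 -1.01369043] [-0.7   0.62  0.21  1.15 -0.09  1.29  1.26]
20 rows  t [-0.0033, -0.0147, 0.0019]  w [0.0052, 0.0019, 0.0698]
```

Call:
step_arm(commands=[{"translation": [-0.0033,-0.0147,0.0019],"turn": [0.0052,0.0019,0.0698],"claw": 1},{"translation": [-0.0033,-0.0147,0.0019],"turn": [0.0052,0.0019,0.0698],"claw": 1},{"translation": [-0.0033,-0.0147,0.0019],"turn": [0.0052,0.0019,0.0698],"claw": 1},{"translation": [-0.0033,-0.0147,0.0019],"turn": [0.0052,0.0019,0.0698],"claw": 1},{"translation": [-0.0033,-0.0147,0.0019],"turn": [0.0052,0.0019,0.0698],"claw": 1},{"translation": [-0.0033,-0.0147,0.0019],"turn": [0.0052,0.0019,0.0698],"claw": 1},{"translation": [-0.0033,-0.0147,0.0019],"turn": [0.0052,0.0019,0.0698],"claw": 1}])

```text
t: 16.77
ee_pos: [0.6383, 0.2793, 0.4503]
tcp_rot: [3.132, 0.083, 2.848]
ft_force: [0.6, -0.1, -1.7]
finger_gap: 0.193
gripper_force: 80.2
```

Call:
step_arm(commands=[{"translation": [-0.0033,-0.0147,0.0019],"turn": [0.0052,0.0019,0.0698],"claw": 1},{"translation": [-0.0033,-0.0147,0.0019],"turn": [0.0052,0.0019,0.0698],"claw": 1},{"translation": [-0.0033,-0.0147,0.0019],"turn": [0.0052,0.0019,0.0698],"claw": 1},{"translation": [-0.0033,-0.0147,0.0019],"turn": [0.0052,0.0019,0.0698],"claw": 1},{"translation": [-0.0033,-0.0147,0.0019],"turn": [0.0052,0.0019,0.0698],"claw": 1},{"translation": [-0.0033,-0.0147,0.0019],"turn": [0.0052,0.0019,0.0698],"claw": 1},{"translation": [-0.0033,-0.0147,0.0019],"turn": [0.0052,0.0019,0.0698],"claw": 1}])

```text
t: 17.35
ee_pos: [0.61, 0.1785, 0.438]
tcp_rot: [3.132, 0.065, 2.358]
ft_force: [-0.3, -0.4, -0.6]
finger_gap: 0.194
gripper_force: 80.2
```

Call:
step_arm(commands=[{"translation": [-0.0033,-0.0147,0.0019],"turn": [0.0052,0.0019,0.0698],"claw": 1},{"translation": [-0.0033,-0.0147,0.0019],"turn": [0.0052,0.0019,0.0698],"claw": 1},{"translation": [-0.0033,-0.0147,0.0019],"turn": [0.0052,0.0019,0.0698],"claw": 1},{"translation": [-0.0033,-0.0147,0.0019],"turn": [0.0052,0.0019,0.0698],"claw": 1},{"translation": [-0.0033,-0.0147,0.0019],"turn": [0.0052,0.0019,0.0698],"claw": 1},{"translation": [-0.0033,-0.0147,0.0019],"turn": [0.0052,0.0019,0.0698],"claw": 1},{"translation": [0,0,0],"turn": [0,0,0],"claw": 1}])

```text
t: 17.93
ee_pos: [0.5489, 0.11, 0.4274]
tcp_rot: [3.141, 0.051, 1.936]
ft_force: [0.1, 0.1, -1.7]
finger_gap: 0.194
gripper_force: 80.1
```

```bash
python3 - <<'E'
from h import *
o=monitor.get_obs();T=pose(); print(T[:3,3],tip().round(4),o['tcp_rot'],o['ft_force'],o['joint_pos'].round(2))
s=snap('top'); t=snap('scene')
save(s,'a.png',(100,140,300,270),3.9); save(t,'b.png',(230,120,430,260),3.9)
a=cv2.resize(cv2.imread('pics/a.png'),(460,299));b=cv2.resize(cv2.imread('pics/b.png'),(430,301))[:299]
cv2.imwrite('pics/d1.png',np.vstack([cv2.imread('pics/a.png')[:320,:780],cv2.imread('pics/b.png')[:270,:780]]))
m,cs=blobs(t,(4,80,60),(14,255,255),100,(250,150,340,240))
for c in cs[:2]: print(cv2.boundingRect(c),cv2.contourArea(c))
# expected pot outline in scene for centre (.517,.177)
q=[proj(t,[.517+.052*np.cos(k),.177+.052*np.sin(k),z]) for k in np.linspace(0,6.28,60) for z in(0,.085)]; print(np.min(q,0),np.max(q,0))
E
```

```text
[0.54889206 0.10998769 0.42736593] [0.516  0.1964 0.1998] [3.14058676 0.05115203 1.93627728] [ 0.09568101  0.12103934 -1.65638769] [-0.66  0.44  0.62  1.65 -0.22  1.12  0.37]
(294, 186, 39, 46) 1481.5
[293.4584127  184.54969575] [332.2056793  230.10833515]
```

View pics/d1.png

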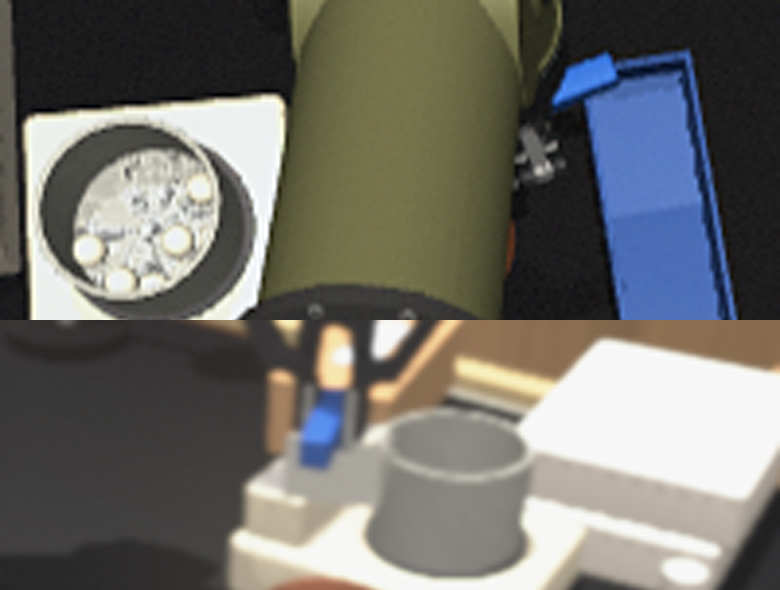

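The jar holds the balls (several at about (90,245), (120,280), (178,238), (200,188), the rest behind the rim). The tray is empty and the pot is where it was measured. Dipping now.

```bash
python3 - <<'E'
from h import *
P=np.array([.516,.177]); y2=-1.2; e=np.array([np.cos(y2),np.sin(y2)])
T=pose()
A=plan(T,sc([*(P-.024*e),.115],y2,.64),n=9)
B=plan(A,sc([*(P-.024*e),.046],y2,.64),n=6); print(A[:3,3],B[:3,3])
C=plan(B,sc([*(P-.020*e),.20],y2,.64),n=8)
E
```

```text
9 rows  t [0.0182, -0.001, 0.0021]  w [0.0005, -0.0654, 0.0002]
6 rows  t [0.0069, -0.0, 0.0092]  w [0.0, -0.0, 0.0]
[0.48938191 0.24546575 0.35557463] [0.48938191 0.24546575 0.28657463]
8 rows  t [-0.0119, 0.0, -0.0151]  w [0.0, -0.0, 0.0]
```

Call:
step_arm(commands=[{"translation": [0.0182,-0.001,0.0021],"turn": [0.0005,-0.0654,0],"claw": 1},{"translation": [0.0182,-0.001,0.0021],"turn": [0.0005,-0.0654,0],"claw": 1},{"translation": [0.0182,-0.001,0.0021],"turn": [0.0005,-0.0654,0],"claw": 1},{"translation": [0.0182,-0.001,0.0021],"turn": [0.0005,-0.0654,0],"claw": 1},{"translation": [0.0182,-0.001,0.0021],"turn": [0.0005,-0.0654,0],"claw": 1},{"translation": [0.0182,-0.001,0.0021],"turn": [0.0005,-0.0654,0],"claw": 1},{"translation": [0.0182,-0.001,0.0021],"turn": [0.0005,-0.0654,0],"claw": 1}])

```text
t: 18.62
ee_pos: [0.5007, 0.2235, 0.3821]
tcp_rot: [3.141, 0.511, 1.946]
ft_force: [0.1, 0.9, -1.3]
finger_gap: 0.193
gripper_force: 80.1
```

Call:
step_arm(commands=[{"translation": [0.0182,-0.001,0.0021],"turn": [0.0005,-0.0654,0],"claw": 1},{"translation": [0.0182,-0.001,0.0021],"turn": [0.0005,-0.0654,0],"claw": 1},{"translation": [0,0,0],"turn": [0,0,0],"claw": 1},{"translation": [0,0,0],"turn": [0,0,0],"claw": 1}])

```text
t: 18.95
ee_pos: [0.4879, 0.2497, 0.3588]
tcp_rot: [-3.136, 0.639, 1.95]
ft_force: [1.0, -0.9, -1.0]
finger_gap: 0.197
gripper_force: 80.1
```

```bash
python3 - <<'E'
from h import *
o=monitor.get_obs();T=pose(); print(T[:3,3],tip().round(4),o['tcp_rot'],o['ft_force'],o['joint_pos'].round(2))
P=np.array([.516,.177]); y2=-1.2; e=np.array([np.cos(y2),np.sin(y2)])
B=plan(T,sc([*(P-.024*e),.046],y2,.64),n=6); print(P-.024*e)
E
```

```text
[0.48789019 0.24965493 0.35880708] [0.5051 0.2034 0.1182] [-3.13644188  0.63943774  1.9501883 ] [ 0.97044721 -0.94742675 -1.00781963] [-1.23  0.64  0.86  1.77  0.2   0.99 -0.19]
6 rows  t [0.0066, 0.0, 0.0101]  w [-0.0, -0.0001, 0.0011]
[0.50730341 0.19936894]
```

Call:
step_arm(commands=[{"translation": [0.0066,0,0.0101],"turn": [0,0,0.001],"claw": 1},{"translation": [0.0066,0,0.0101],"turn": [0,0,0.001],"claw": 1},{"translation": [0.0066,0,0.0101],"turn": [0,0,0.001],"claw": 1}])

```text
t: 19.2
ee_pos: [0.4899, 0.244, 0.3249]
tcp_rot: [3.139, 0.637, 1.937]
ft_force: [1.2, -0.1, -1.0]
finger_gap: 0.195
gripper_force: 80.2
```

Call:
step_arm(commands=[{"translation": [0.0066,0,0.0101],"turn": [0,0,0.001],"claw": 1},{"translation": [0.0066,0,0.0101],"turn": [0,0,0.001],"claw": 1},{"translation": [0.0066,0,0.0101],"turn": [0,0,0.001],"claw": 1},{"translation": [0,0,0],"turn": [0,0,0],"claw": 1},{"translation": [0,0,0],"turn": [0,0,0],"claw": 1}])

```text
t: 19.62
ee_pos: [0.4904, 0.2422, 0.2886]
tcp_rot: [3.139, 0.639, 1.934]
ft_force: [-0.3, 1.1, -1.3]
finger_gap: 0.194
gripper_force: 80.1
```

```bash
python3 - <<'E'
from h import *
o=monitor.get_obs();T=pose(); print(T[:3,3],tip().round(4),o['tcp_rot'],o['ft_force'])
t=snap('scene'); save(t,'e1.png',(230,120,430,260),3.9)
m,cs=blobs(t,(4,80,60),(14,255,255),100,(250,150,340,240))
for c in cs[:2]: print(cv2.boundingRect(c),cv2.contourArea(c))
E
```

```text
[0.49039197 0.24221763 0.28855403] [0.5084 0.1965 0.0479] [3.13877452 0.63862983 1.93415242] [-0.27306823  1.0604006  -1.3419215 ]
(294, 189, 39, 43) 1090.5
```

The tip is 37 mm below the pot rim, no contact force, and the pot hasn't moved. Raising and going to the mat.

```bash
python3 - <<'E'
from h import *
T=pose(); y2=-1.2
A=plan(T,sc([.508,.196,.20],y2,.62),n=7)
B=plan(A,sc([.50,.16,.22],y2,.02),n=9)
C=plan(B,sc([.457,-.338,.14],.28,0),n=26)
for X in(A,B,C): print(X[:3,3])
for k in range(1,6):
    X=B@expm(k/6*np.real(logm(np.linalg.inv(B)@C))); print(X[:3,3].round(3),tip(X).round(3))
E
```

```text
7 rows  t [-0.0134, -0.0, -0.0172]  w [-0.0001, 0.0027, -0.0009]
9 rows  t [-0.0188, -0.0023, 0.0059]  w [0.0, 0.0667, 0.0]
26 rows  t [-0.0078, -0.0138, 0.0033]  w [-0.0006, 0.0006, -0.0569]
[0.49182545 0.23760339 0.44151561]
[0.53606529 0.06723462 0.44453536]
[ 0.55694977 -0.30925901  0.3625    ]
[0.5   0.009 0.431] [0.441 0.09  0.207]
[ 0.478 -0.057  0.418] [0.401 0.008 0.194]
[ 0.474 -0.125  0.404] [ 0.382 -0.081  0.181]
[ 0.486 -0.193  0.39 ] [ 0.386 -0.172  0.167]
[ 0.514 -0.255  0.377] [ 0.411 -0.259  0.154]
```

Call:
step_arm(commands=[{"translation": [-0.007,0,-0.009],"turn": [0,0,0],"claw": 1},{"translation": [-0.0134,0,-0.0172],"turn": [0,0,0],"claw": 1},{"translation": [-0.0134,0,-0.0172],"turn": [0,0,0],"claw": 1},{"translation": [-0.0134,0,-0.0172],"turn": [0,0,0],"claw": 1},{"translation": [-0.0134,0,-0.0172],"turn": [0,0,0],"claw": 1},{"translation": [-0.0134,0,-0.0172],"turn": [0,0.0027,-0.001],"claw": 1},{"translation": [-0.0134,0,-0.0172],"turn": [0,0.0027,-0.001],"claw": 1},{"translation": [-0.007,0,-0.009],"turn": [0,0.0027,-0.001],"claw": 1}])

```text
t: 20.33
ee_pos: [0.4909, 0.2389, 0.4454]
tcp_rot: [3.137, 0.63, 1.936]
ft_force: [0.9, 0.1, -1.2]
finger_gap: 0.194
gripper_force: 80.1
```

Call:
step_arm(commands=[{"translation": [-0.0188,-0.0023,0.0059],"turn": [0,0.0667,0],"claw": 1},{"translation": [-0.0188,-0.0023,0.0059],"turn": [0,0.0667,0],"claw": 1},{"translation": [-0.0188,-0.0023,0.0059],"turn": [0,0.0667,0],"claw": 1},{"translation": [-0.0188,-0.0023,0.0059],"turn": [0,0.0667,0],"claw": 1},{"translation": [-0.0188,-0.0023,0.0059],"turn": [0,0.0667,0],"claw": 1},{"translation": [-0.0188,-0.0023,0.0059],"turn": [0,0.0667,0],"claw": 1},{"translation": [-0.0188,-0.0023,0.0059],"turn": [0,0.0667,0],"claw": 1},{"translation": [-0.0188,-0.0023,0.0059],"turn": [0,0.0667,0],"claw": 1}])

```text
t: 21.0
ee_pos: [0.5291, 0.0873, 0.4572]
tcp_rot: [3.139, 0.095, 1.94]
ft_force: [-0.1, 0.5, -0.8]
finger_gap: 0.195
gripper_force: 80.1
```

Call:
step_arm(commands=[{"translation": [-0.0188,-0.0023,0.0059],"turn": [0,0.0667,0],"claw": 1},{"translation": [-0.0078,-0.0138,0.0033],"turn": [-0.0006,0.0006,-0.0569],"claw": 1},{"translation": [-0.0078,-0.0138,0.0033],"turn": [-0.0006,0.0006,-0.0569],"claw": 1},{"translation": [-0.0078,-0.0138,0.0033],"turn": [-0.0006,0.0006,-0.0569],"claw": 1},{"translation": [-0.0078,-0.0138,0.0033],"turn": [-0.0006,0.0006,-0.0569],"claw": 1},{"translation": [-0.0078,-0.0138,0.0033],"turn": [-0.0006,0.0006,-0.0569],"claw": 1},{"translation": [-0.0078,-0.0138,0.0033],"turn": [-0.0006,0.0006,-0.0569],"claw": 1},{"translation": [-0.0078,-0.0138,0.0033],"turn": [-0.0006,0.0006,-0.0569],"claw": 1}])

```text
t: 21.67
ee_pos: [0.479, -0.0276, 0.4314]
tcp_rot: [-3.135, 0.026, 2.341]
ft_force: [0.3, 0.0, -2.1]
finger_gap: 0.194
gripper_force: 80.0
```

Call:
step_arm(commands=[{"translation": [-0.0078,-0.0138,0.0033],"turn": [-0.0006,0.0006,-0.0569],"claw": 1},{"translation": [-0.0078,-0.0138,0.0033],"turn": [-0.0006,0.0006,-0.0569],"claw": 1},{"translation": [-0.0078,-0.0138,0.0033],"turn": [-0.0006,0.0006,-0.0569],"claw": 1},{"translation": [-0.0078,-0.0138,0.0033],"turn": [-0.0006,0.0006,-0.0569],"claw": 1},{"translation": [-0.0078,-0.0138,0.0033],"turn": [-0.0006,0.0006,-0.0569],"claw": 1},{"translation": [-0.0078,-0.0138,0.0033],"turn": [-0.0006,0.0006,-0.0569],"claw": 1},{"translation": [-0.0078,-0.0138,0.0033],"turn": [-0.0006,0.0006,-0.0569],"claw": 1},{"translation": [-0.0078,-0.0138,0.0033],"turn": [-0.0006,0.0006,-0.0569],"claw": 1}])

```text
t: 22.33
ee_pos: [0.4683, -0.1535, 0.4074]
tcp_rot: [-3.129, 0.017, 2.796]
ft_force: [0.3, 0.3, -1.6]
finger_gap: 0.195
gripper_force: 80.0
```

Call:
step_arm(commands=[{"translation": [-0.0078,-0.0138,0.0033],"turn": [-0.0006,0.0006,-0.0569],"claw": 1},{"translation": [-0.0078,-0.0138,0.0033],"turn": [-0.0006,0.0006,-0.0569],"claw": 1},{"translation": [-0.0078,-0.0138,0.0033],"turn": [-0.0006,0.0006,-0.0569],"claw": 1},{"translation": [-0.0078,-0.0138,0.0033],"turn": [-0.0006,0.0006,-0.0569],"claw": 1},{"translation": [-0.0078,-0.0138,0.0033],"turn": [-0.0006,0.0006,-0.0569],"claw": 1},{"translation": [-0.0078,-0.0138,0.0033],"turn": [-0.0006,0.0006,-0.0569],"claw": 1},{"translation": [-0.0078,-0.0138,0.0033],"turn": [-0.0006,0.0006,-0.0569],"claw": 1},{"translation": [-0.0078,-0.0138,0.0033],"turn": [-0.0006,0.0006,-0.0569],"claw": 1}])

```text
t: 23.0
ee_pos: [0.5138, -0.2713, 0.3832]
tcp_rot: [-3.128, 0.006, -3.032]
ft_force: [-0.1, 0.2, -1.5]
finger_gap: 0.197
gripper_force: 80.0
```

Call:
step_arm(commands=[{"translation": [-0.0078,-0.0138,0.0033],"turn": [-0.0006,0.0006,-0.0569],"claw": 1},{"translation": [-0.0078,-0.0138,0.0033],"turn": [-0.0006,0.0006,-0.0569],"claw": 1},{"translation": [-0.0078,-0.0138,0.0033],"turn": [-0.0006,0.0006,-0.0569],"claw": 1},{"translation": [0,0,0],"turn": [0,0,0],"claw": 1},{"translation": [0,0,0],"turn": [0,0,0],"claw": 1}])

```text
t: 23.42
ee_pos: [0.5436, -0.3079, 0.3733]
tcp_rot: [-3.13, 0.001, -2.865]
ft_force: [-0.8, 0.7, -0.9]
finger_gap: 0.196
gripper_force: 80.2
```

```bash
python3 - <<'E'
from h import *
o=monitor.get_obs();T=pose(); print(T[:3,3],tip().round(4),o['tcp_rot'],o['ft_force'],o['joint_pos'].round(2))
plan(T,sc([.457,-.338,.012],.28,0),n=8)
E
```

```text
[ 0.54363951 -0.307878    0.37327626] [ 0.4445 -0.3386  0.1507] [-3.13007506e+00  1.11370175e-03 -2.86531932e+00] [-0.76950044  0.65226167 -0.89090152] [ 0.27  0.54  0.33  1.56 -0.19  1.06  2.5 ]
8 rows  t [-0.0015, -0.0005, 0.0174]  w [-0.0014, 0.0001, -0.0005]
```

Call:
step_arm(commands=[{"translation": [-0.0015,-0.0005,0.0174],"turn": [-0.0014,0,-0.0005],"claw": 1},{"translation": [-0.0015,-0.0005,0.0174],"turn": [-0.0014,0,-0.0005],"claw": 1},{"translation": [-0.0015,-0.0005,0.0174],"turn": [-0.0014,0,-0.0005],"claw": 1},{"translation": [-0.0015,-0.0005,0.0174],"turn": [-0.0014,0,-0.0005],"claw": 1},{"translation": [-0.0015,-0.0005,0.0174],"turn": [-0.0014,0,-0.0005],"claw": 1},{"translation": [-0.0015,-0.0005,0.0174],"turn": [-0.0014,0,-0.0005],"claw": 1},{"translation": [-0.0015,-0.0005,0.0174],"turn": [-0.0014,0,-0.0005],"claw": 1},{"translation": [-0.0015,-0.0005,0.0154],"turn": [-0.0014,0,-0.0005],"claw": 1}])

```text
t: 24.08
ee_pos: [0.5567, -0.3076, 0.2358]
tcp_rot: [3.141, 0.001, -2.86]
ft_force: [0.8, 0.9, -0.4]
finger_gap: 0.195
gripper_force: 80.2
```

Call:
step_arm(commands=[{"translation": [0,0,0.003],"turn": [0,0,0],"claw": 1},{"translation": [0,0,0.002],"turn": [0,0,0],"claw": 1},{"translation": [0,0,0],"turn": [0,0,0],"claw": 1},{"translation": [0,0,0],"turn": [0,0,0],"claw": 1}])

```text
t: 24.42
ee_pos: [0.5572, -0.3085, 0.2323]
tcp_rot: [-3.14, 0.003, -2.86]
ft_force: [0.2, -0.0, -1.5]
finger_gap: 0.197
gripper_force: 80.1
```

```bash
python3 - <<'E'
from h import *
o=monitor.get_obs();T=pose(); print(T[:3,3],tip().round(4),o['tcp_rot'],o['ft_force'])
E
```

```text
[ 0.55722622 -0.30848373  0.23227541] [ 0.458  -0.3375  0.0095] [-3.14030561e+00  2.73523711e-03 -2.85988598e+00] [ 0.24123591 -0.03793402 -1.47555474]
```

Call:
step_arm(commands=[{"translation": [0,0,0.003],"turn": [0,0,0],"claw": 1},{"translation": [0,0,0.0015],"turn": [0,0,0],"claw": 1},{"translation": [0,0,0.0015],"turn": [0,0,0],"claw": 1},{"translation": [0,0,0],"turn": [0,0,0],"claw": 1}])

```text
t: 24.75
ee_pos: [0.5575, -0.3085, 0.2264]
tcp_rot: [-3.14, 0.003, -2.86]
ft_force: [-0.4, 1.5, 7.8]
finger_gap: 0.196
gripper_force: 81.5
```

Call:
step_arm(commands=[{"translation": [0,0,-0.0005],"turn": [0,0,0],"claw": 0.5},{"translation": [0,0,0],"turn": [0,0,0],"claw": 0},{"translation": [0,0,0],"turn": [0,0,0],"claw": -0.5},{"translation": [0,0,0],"turn": [0,0,0],"claw": -1},{"translation": [0,0,0],"turn": [0,0,0],"claw": -1},{"translation": [0,0,0],"turn": [0,0,0],"claw": -1},{"translation": [0,0,0],"turn": [0,0,0],"claw": -1}])

```text
t: 25.33
ee_pos: [0.5571, -0.3084, 0.2254]
tcp_rot: [-3.142, 0.002, -2.86]
ft_force: [0.6, -0.0, 0.4]
finger_gap: 0.998
gripper_force: 0.0
```

Call:
step_arm(commands=[{"translation": [0,0,-0.01],"turn": [0,0,0],"claw": -1},{"translation": [0,0,-0.02],"turn": [0,0,0],"claw": -1},{"translation": [0,0,-0.03],"turn": [0,0,0],"claw": -1},{"translation": [0,0,-0.03],"turn": [0,0,0],"claw": -1},{"translation": [0,0,-0.03],"turn": [0,0,0],"claw": -1},{"translation": [0,0,-0.02],"turn": [0,0,0],"claw": -1},{"translation": [0,0,0],"turn": [0,0,0],"claw": -1}])

```text
t: 25.92
ee_pos: [0.5574, -0.3094, 0.3715]
tcp_rot: [-3.135, 0.008, -2.86]
ft_force: [1.3, -1.1, 0.2]
finger_gap: 0.997
gripper_force: 0.0
```

```bash
python3 - <<'E'
from h import *
o=monitor.get_obs();T=pose(); print(T[:3,3],o['tcp_rot'],o['finger_gap'],o['ft_force'])
s=snap('top');t=snap('scene'); save(t,'f1.png')
m,cs=blobs(s,(0,120,80),(8,255,255),30,(290,150,400,260))
for c in cs[:2]: print('lid top',cv2.boundingRect(c),cv2.contourArea(c),rect(s,c,.018))
for c in blobs(t,(0,130,80),(8,255,255),100,(150,220,300,340))[1][:2]: print('lid scene',cv2.boundingRect(c),cv2.contourArea(c),rect(t,c,.018))
# dark knob pixels inside lid disc, top view
hsv=cv2.cvtColor(t['image'],cv2.COLOR_RGB2HSV)
for c in blobs(t,(100,140,60),(125,255,255),20,(150,270,260,360))[1][:3]: print('handle scene',cv2.boundingRect(c),cv2.contourArea(c))
for d in ([.5575-.024*0,-.3085,.07],): print('pred grip scene',proj(t,d))
m,cs=blobs(t,(0,0,130),(180,60,255),60,(140,290,230,360)); print('blade',[(cv2.boundingRect(c),cv2.contourArea(c)) for c in cs[:2]], [proj(t,p) for p in ([.458,-.3375,.005],)])
E
```

```text
[ 0.55741012 -0.30935726  0.37149667] [-3.13530737  0.00782882 -2.85992787] 0.9971851299916025 [ 1.26901082 -1.12292467  0.17371892]
lid top (326, 186, 44, 44) 1202.5 ((0.5075579881668091, -0.1887301653623581), (0.10137620568275452, 0.12263958156108856), 56.363014221191406)
lid scene (188, 270, 56, 38) 1046.0 ((0.5010209083557129, -0.1893497109413147), (0.1052478700876236, 0.12621095776557922), 85.06463623046875)
handle scene (183, 309, 15, 10) 68.5
pred grip scene (np.float64(193.95277666106477), np.float64(316.40387174683474))
blade [((145, 308, 51, 40), 1025.0)] [(np.float64(153.3172949668628), np.float64(323.64844339861105))]
```

The lid has been knocked aside. Clearing the arm to measure it again.

Call:
step_arm(commands=[{"translation": [0,0.02,0],"turn": [0,0,0.03],"claw": -1},{"translation": [0,0.036,0],"turn": [0,0,0.03],"claw": -1},{"translation": [0,0.036,0],"turn": [0,0,0.03],"claw": -1},{"translation": [0,0.036,0],"turn": [0,0,0.03],"claw": -1},{"translation": [0,0.036,0],"turn": [0,0,0.03],"claw": -1},{"translation": [0,0.036,0],"turn": [0,0,0.03],"claw": -1},{"translation": [0,0.036,0],"turn": [0,0,0.03],"claw": -1},{"translation": [0,0.036,0],"turn": [0,0,0.03],"claw": -1}])

```text
t: 26.68
ee_pos: [0.5097, -0.0393, 0.3646]
tcp_rot: [3.141, -0.001, -3.101]
ft_force: [0.5, 0.5, 0.0]
finger_gap: 0.999
gripper_force: 0.0
```

Call:
step_arm(commands=[{"translation": [0,0.036,0],"turn": [0,0,0],"claw": -1},{"translation": [0,0.036,0],"turn": [0,0,0],"claw": -1},{"translation": [0,0.02,0],"turn": [0,0,0],"claw": -1},{"translation": [0,0,0],"turn": [0,0,0],"claw": -1}])

```text
t: 27.02
ee_pos: [0.5061, 0.0567, 0.3642]
tcp_rot: [3.139, -0.001, -3.092]
ft_force: [-0.6, 0.1, 0.5]
finger_gap: 1.0
gripper_force: 0.0
```

```bash
python3 - <<'E'
from h import *
np.set_printoptions(precision=4,suppress=True)
o=monitor.get_obs();T=pose(); print(T[:3,3],o['tcp_rot'])
s=snap('top');t=snap('scene')
for nm,q,box in(('top',s,(290,150,400,260)),('scene',t,(150,220,300,340))):
    m,cs=blobs(q,(0,120,70),(10,255,255),100,box)
    c=cs[0]; print(nm,cv2.boundingRect(c),cv2.contourArea(c),rect(q,c,.018))
    k=np.zeros_like(m); cv2.drawContours(k,[cv2.convexHull(c)],-1,255,-1); k=cv2.erode(k,np.ones((5,5)))
    v=cv2.cvtColor(q['image'],cv2.COLOR_RGB2HSV)[:,:,2]; kk=((v<70)&(k>0)).astype(np.uint8)
    ks=cv2.findContours(kk,0,cv2.CHAIN_APPROX_NONE)[0]; ks=max(ks,key=cv2.contourArea); M=cv2.boundingRect(ks); print('knob px',M,cv2.contourArea(ks),pz(q,M[0]+M[2]/2-.5,M[1]+M[3]/2-.5,.033))
m,cs=blobs(s,(0,0,130),(180,60,255),60,(360,180,430,240)); print('blade',[rect(s,c,.02) for c in cs[:1]])
a=s['image'][140:260,290:430,::-1];b=t['image'][220:380,110:310,::-1]
a=cv2.resize(a,(400,343));b=cv2.resize(b,(400,320)); o=np.zeros((343,800,3),np.uint8);o[:,:400]=a;o[:320,400:]=b; cv2.imwrite('pics/last.png',o)
E
```

```text
[0.5061 0.0567 0.3642] [ 3.139  -0.0013 -3.0916]
top (326, 186, 46, 46) 1621.0 ((0.4983862042427063, -0.1968804895877838), (0.12548792362213135, 0.12462206929922104), 0.5243837237358093)
knob px (345, 203, 10, 10) 68.0 [ 0.4981 -0.1973  0.033 ]
scene (192, 269, 53, 36) 781.5 ((0.4999140202999115, -0.17506563663482666), (0.12379667162895203, 0.07975271344184875), 3.9105582237243652)Traceback (most recent call last):
  File "<stdin>", line 10, in <module>
ValueError: max() iterable argument is empty
```

```bash
python3 - <<'E'
from h import *
T=pose()
A=plan(T,mk([.4985,-.197,.26],[np.pi,0,-3.0]),n=9)
B=plan(A,mk([.4985,-.197,.193],[np.pi,0,-3.0]),n=5)
E
```

```text
9 rows  t [0.0034, -0.0274, 0.0116]  w [-0.0, -0.0, -0.0108]
5 rows  t [-0.0, -0.0, 0.0134]  w [-0.0, -0.0, 0.0]
```

Call:
step_arm(commands=[{"translation": [0.0034,-0.0274,0.0116],"turn": [0,0,-0.0108],"claw": -1},{"translation": [0.0034,-0.0274,0.0116],"turn": [0,0,-0.0108],"claw": -1},{"translation": [0.0034,-0.0274,0.0116],"turn": [0,0,-0.0108],"claw": -1},{"translation": [0.0034,-0.0274,0.0116],"turn": [0,0,-0.0108],"claw": -1},{"translation": [0.0034,-0.0274,0.0116],"turn": [0,0,-0.0108],"claw": -1},{"translation": [0.0034,-0.0274,0.0116],"turn": [0,0,-0.0108],"claw": -1},{"translation": [0.0034,-0.0274,0.0116],"turn": [0,0,-0.0108],"claw": -1},{"translation": [0.0034,-0.0274,0.0116],"turn": [0,0,-0.0108],"claw": -1}])

```text
t: 27.78
ee_pos: [0.4962, -0.1727, 0.2717]
tcp_rot: [-3.141, 0.0, -3.015]
ft_force: [0.4, 0.3, 1.0]
finger_gap: 0.998
gripper_force: 0.0
```

Call:
step_arm(commands=[{"translation": [0.0034,-0.0274,0.0116],"turn": [0,0,-0.0108],"claw": -1},{"translation": [0,0,0],"turn": [0,0,0],"claw": -1},{"translation": [0,0,0],"turn": [0,0,0],"claw": -1}])

```text
t: 28.03
ee_pos: [0.496, -0.2005, 0.26]
tcp_rot: [-3.141, -0.001, -3.009]
ft_force: [0.8, 0.6, 0.2]
finger_gap: 1.0
gripper_force: 0.0
```

```bash
python3 - <<'E'
from h import *
np.set_printoptions(precision=4,suppress=True)
T=pose(); print(T[:3,3],monitor.get_obs()['tcp_rot'])
t=snap('scene'); m,cs=blobs(t,(0,120,70),(10,255,255),60,(150,220,300,340)); print([cv2.boundingRect(c) for c in cs])
q=[proj(t,[.4985+.064*np.cos(k),-.197+.064*np.sin(k),z]) for k in np.linspace(0,6.28,60) for z in(.018,.010)]; print(np.min(q,0),np.max(q,0))
plan(T,mk([.4985,-.197,.193],[np.pi,0,-3.0]),n=5)
E
```

```text
[ 0.496  -0.2005  0.26  ] [-3.1413 -0.001  -3.0088]
[(197, 269, 46, 23)]
[185.8566 268.0272] [244.0788 312.7165]
5 rows  t [-0.0006, 0.0006, 0.0134]  w [-0.0001, -0.0002, -0.0018]
```

Call:
step_arm(commands=[{"translation": [-0.0006,0.0006,0.0134],"turn": [0,0,0],"claw": -1},{"translation": [-0.0006,0.0006,0.0134],"turn": [0,0,0],"claw": -1},{"translation": [-0.0006,0.0006,0.0134],"turn": [0,0,0],"claw": -1},{"translation": [-0.0006,0.0006,0.0134],"turn": [0,0,0],"claw": -1},{"translation": [-0.0006,0.0006,0.0134],"turn": [0,0,0],"claw": -1},{"translation": [0,0,0],"turn": [0,0,0],"claw": -1},{"translation": [0,0,0],"turn": [0,0,0],"claw": -0.5},{"translation": [0,0,0],"turn": [0,0,0],"claw": 0}], force=50)

```text
t: 28.75
ee_pos: [0.5005, -0.1934, 0.1948]
tcp_rot: [-3.142, 0.002, -3.002]
ft_force: [0.0, 0.1, 0.5]
finger_gap: 0.749
gripper_force: 0.0
```

Call:
step_arm(commands=[{"translation": [0,0,0],"turn": [0,0,0],"claw": 0.3},{"translation": [0,0,0],"turn": [0,0,0],"claw": 1},{"translation": [0,0,0],"turn": [0,0,0],"claw": 1},{"translation": [0,0,0],"turn": [0,0,0],"claw": 1},{"translation": [0,0,0],"turn": [0,0,0],"claw": 1},{"translation": [0,0,0],"turn": [0,0,0],"claw": 1}], force=60)

```text
t: 29.25
ee_pos: [0.5006, -0.1945, 0.1953]
tcp_rot: [-3.14, 0.004, -3.003]
ft_force: [-0.1, -1.0, 6.6]
finger_gap: 0.31
gripper_force: 58.6
```

```bash
python3 - <<'E'
from h import *
np.set_printoptions(precision=4,suppress=True)
T=pose();o=monitor.get_obs(); print(T[:3,3],o['tcp_rot'],o['finger_gap'],o['gripper_force'],o['ft_force'],o['joint_pos'].round(2))
A=T.copy();A[2,3]+=.16; plan(T,A,n=7)
B=plan(A,mk([.508,.361,.353],[np.pi,0,3.44]),n=22)
for k in range(1,6):
    X=A@expm(k/6*np.real(logm(np.linalg.inv(A)@B))); print(X[:3,3].round(3))
E
```

```text
[ 0.5006 -0.1945  0.1953] [-3.1401  0.0039 -3.0029] 0.30996186601971987 58.6048150062561 [-0.08   -1.0177  6.6084] [ 0.17  0.65  0.25  1.98 -0.29  0.54  2.32]
7 rows  t [-0.0001, -0.0, -0.0229]  w [0.0, 0.0, 0.0]
22 rows  t [-0.0058, 0.0246, 0.0001]  w [-0.0001, 0.0002, -0.0073]
[ 0.508 -0.102  0.355]
[ 0.513 -0.01   0.354]
[0.515 0.083 0.354]
[0.515 0.176 0.354]
[0.513 0.268 0.353]
```

Call:
step_arm(commands=[{"translation": [0,0,-0.01],"turn": [0,0,0],"claw": 1},{"translation": [0,0,-0.02],"turn": [0,0,0],"claw": 1},{"translation": [0,0,-0.03],"turn": [0,0,0],"claw": 1},{"translation": [0,0,-0.03],"turn": [0,0,0],"claw": 1},{"translation": [0,0,-0.03],"turn": [0,0,0],"claw": 1},{"translation": [0,0,-0.03],"turn": [0,0,0],"claw": 1},{"translation": [0,0,-0.03],"turn": [0,0,0],"claw": 1},{"translation": [0,0,-0.01],"turn": [0,0,0],"claw": 1}])

```text
t: 29.92
ee_pos: [0.4999, -0.1943, 0.3886]
tcp_rot: [-3.14, 0.007, -3.003]
ft_force: [0.1, -1.0, -3.1]
finger_gap: 0.311
gripper_force: 59.3
```

Call:
step_arm(commands=[{"translation": [-0.002,0.01,0],"turn": [0,0,-0.003],"claw": 1},{"translation": [-0.004,0.017,0],"turn": [0,0,-0.005],"claw": 1},{"translation": [-0.0058,0.0246,0],"turn": [0,0,-0.0073],"claw": 1},{"translation": [-0.0058,0.0246,0],"turn": [0,0,-0.0073],"claw": 1},{"translation": [-0.0058,0.0246,0],"turn": [0,0,-0.0073],"claw": 1},{"translation": [-0.0058,0.0246,0],"turn": [0,0,-0.0073],"claw": 1},{"translation": [-0.0058,0.0246,0],"turn": [0,0,-0.0073],"claw": 1},{"translation": [-0.0058,0.0246,0],"turn": [0,0,-0.0073],"claw": 1}])

```text
t: 30.58
ee_pos: [0.5111, -0.0127, 0.382]
tcp_rot: [3.14, -0.002, -2.949]
ft_force: [0.8, -0.8, -2.8]
finger_gap: 0.307
gripper_force: 59.4
```

Call:
step_arm(commands=[{"translation": [-0.0058,0.0246,0],"turn": [0,0,-0.0073],"claw": 1},{"translation": [-0.0058,0.0246,0],"turn": [0,0,-0.0073],"claw": 1},{"translation": [-0.0058,0.0246,0],"turn": [0,0,-0.0073],"claw": 1},{"translation": [-0.0058,0.0246,0],"turn": [0,0,-0.0073],"claw": 1},{"translation": [-0.0058,0.0246,0],"turn": [0,0,-0.0073],"claw": 1},{"translation": [-0.0058,0.0246,0],"turn": [0,0,-0.0073],"claw": 1},{"translation": [-0.0058,0.0246,0],"turn": [0,0,-0.0073],"claw": 1},{"translation": [-0.0058,0.0246,0],"turn": [0,0,-0.0073],"claw": 1}])

```text
t: 31.25
ee_pos: [0.5138, 0.1891, 0.3819]
tcp_rot: [-3.142, -0.002, -2.891]
ft_force: [1.6, -0.6, -2.4]
finger_gap: 0.313
gripper_force: 59.4
```

```bash
python3 - <<'E'
from h import *
np.set_printoptions(precision=4,suppress=True)
T=pose();o=monitor.get_obs(); print(T[:3,3],o['tcp_rot'],o['finger_gap'],o['ft_force'],o['joint_pos'].round(2))
s=snap('top')
for c in blobs(s,(0,120,80),(8,255,255),40,(100,130,330,280))[1][:3]: print('lid',cv2.boundingRect(c),cv2.contourArea(c),rect(s,c,T[2,3]-.195+.018))
B=plan(T,mk([.508,.361,.375],[np.pi,0,3.44]),n=7)
E
```

```text
[0.5138 0.1891 0.3819] [-3.1415 -0.0025 -2.891 ] 0.31294128549313 [ 1.6285 -0.6264 -2.3798] [-0.57  0.41  0.26  1.74 -0.12  1.    1.55]
lid (207, 178, 19, 35) 384.5 ((0.4959409236907959, 0.14488954842090607), (0.0761684700846672, 0.046330083161592484), 12.809820175170898)
7 rows  t [-0.0059, 0.0239, 0.001]  w [0.0, -0.0004, -0.0068]
```

Call:
step_arm(commands=[{"translation": [-0.0059,0.0239,0.001],"turn": [0,0,-0.0068],"claw": 1},{"translation": [-0.0059,0.0239,0.001],"turn": [0,0,-0.0068],"claw": 1},{"translation": [-0.0059,0.0239,0.001],"turn": [0,0,-0.0068],"claw": 1},{"translation": [-0.0059,0.0239,0.001],"turn": [0,0,-0.0068],"claw": 1},{"translation": [-0.0059,0.0239,0.001],"turn": [0,0,-0.0068],"claw": 1},{"translation": [-0.0049,0.019,0.001],"turn": [0,0,-0.0068],"claw": 1},{"translation": [-0.003,0.013,0.001],"turn": [0,0,-0.0068],"claw": 1},{"translation": [-0.002,0.007,0],"turn": [0,0,0],"claw": 1}])

```text
t: 31.97
ee_pos: [0.5095, 0.3527, 0.375]
tcp_rot: [-3.142, -0.002, -2.841]
ft_force: [1.0, 0.1, -2.7]
finger_gap: 0.304
gripper_force: 59.6
```

Call:
step_arm(commands=[{"translation": [0,0,0],"turn": [0,0,0],"claw": 1},{"translation": [0,0,0],"turn": [0,0,0],"claw": 1},{"translation": [0,0,0],"turn": [0,0,0],"claw": 1}])

```text
t: 32.22
ee_pos: [0.5114, 0.3487, 0.3771]
tcp_rot: [-3.14, 0.001, -2.847]
ft_force: [0.8, -0.0, -3.0]
finger_gap: 0.312
gripper_force: 59.6
```

```bash
cat >> h.py <<'E'
def box(q,x,y,r,zs):
    a=[proj(q,[x+r*np.cos(k),y+r*np.sin(k),z]) for k in np.linspace(0,6.28,90) for z in zs]; return np.round([*np.min(a,0),*np.max(a,0)],1)
E
python3 - <<'E'
from h import *
np.set_printoptions(precision=4,suppress=True)
T=pose();o=monitor.get_obs(); print(T[:3,3],o['tcp_rot'],o['ft_force'])
z=T[2,3]-.195; s=snap('top');t=snap('scene')
for n,q,b in(('top',s,(80,120,230,280)),('scene',t,(270,80,420,220))):
    for c in blobs(q,(0,120,70),(8,255,255),40,b)[1][:3]: print(n,cv2.boundingRect(c),cv2.contourArea(c))
    print('pred',box(q,T[0,3],T[1,3],.064,(z+.010,z+.018)))
save(t,'last.png',(260,80,420,200),4.8)
B=plan(T,mk([.508,.361,.345],[np.pi,0,3.44]),n=4)
E
```

```text
[0.5114 0.3487 0.3771] [-3.1402  0.0012 -2.8467] [ 0.8113 -0.0038 -2.9838]
top (127, 171, 33, 45) 700.0
top (130, 164, 15, 8) 65.5
pred [105.7 162.2 160.2 215.1]
scene (324, 128, 43, 20) 545.5
pred [323.1 126.3 367.9 146.7]
4 rows  t [-0.0001, 0.0032, 0.008]  w [-0.0003, 0.0003, -0.0009]
```

```bash
python3 - <<'E'
from h import *
B=plan(pose(),mk([.510,.3610,.352],[np.pi,0,3.44]),n=4)
E
```

```text
4 rows  t [-0.0005, 0.003, 0.0064]  w [-0.0002, 0.0005, -0.0009]
```

Call:
step_arm(commands=[{"translation": [-0.0005,0.003,0.0064],"turn": [0,0,0],"claw": 1},{"translation": [-0.0005,0.003,0.0064],"turn": [0,0,0],"claw": 1},{"translation": [-0.0005,0.003,0.0064],"turn": [0,0,0],"claw": 1},{"translation": [-0.0005,0.003,0.0064],"turn": [0,0,0],"claw": 1},{"translation": [0,0,0],"turn": [0,0,0],"claw": 1},{"translation": [0,0,0],"turn": [0,0,0],"claw": 1},{"translation": [0,0,0],"turn": [0,0,0],"claw": 1}])

```text
t: 32.9
ee_pos: [0.5095, 0.3625, 0.3516]
tcp_rot: [-3.141, 0.002, -2.845]
ft_force: [-0.2, -0.8, -3.5]
finger_gap: 0.309
gripper_force: 59.6
```

```bash
python3 - <<'E'
from h import *
print(monitor.get_obs()['ft_force'],pose()[:3,3])
B=plan(pose(),mk([.510,.3610,.338],[np.pi,0,3.44]),n=4)
E
```

```text
[-0.22793392 -0.76455443 -3.49835535] [0.50950421 0.36250657 0.35158373]
4 rows  t [-0.0, -0.0004, 0.0034]  w [-0.0001, 0.0004, -0.0003]
```

Call:
step_arm(commands=[{"translation": [0,-0.0004,0.0034],"turn": [0,0,0],"claw": 1},{"translation": [0,-0.0004,0.0034],"turn": [0,0,0],"claw": 1},{"translation": [0,-0.0004,0.0034],"turn": [0,0,0],"claw": 1},{"translation": [0,0,0.0034],"turn": [0,0,0],"claw": 1},{"translation": [0,0,0],"turn": [0,0,0],"claw": 1}])

```text
t: 33.32
ee_pos: [0.5104, 0.3613, 0.3389]
tcp_rot: [3.141, 0.004, -2.845]
ft_force: [-0.5, -0.7, 6.7]
finger_gap: 0.309
gripper_force: 60.5
```

Call:
step_arm(commands=[{"translation": [0,0,0.003],"turn": [0,0,0],"claw": 1},{"translation": [0,0,0.003],"turn": [0,0,0],"claw": 1},{"translation": [0,0,0],"turn": [0,0,0],"claw": 1},{"translation": [0,0,0],"turn": [0,0,0],"claw": 1}])

```text
t: 33.65
ee_pos: [0.5117, 0.3617, 0.3353]
tcp_rot: [3.14, 0.01, -2.845]
ft_force: [2.6, 0.9, 13.1]
finger_gap: 0.305
gripper_force: 62.3
```

Call:
step_arm(commands=[{"translation": [0,0,-0.005],"turn": [0,0,0],"claw": 1},{"translation": [0,0,-0.007],"turn": [0,0,0],"claw": 1},{"translation": [0,0,0],"turn": [0,0,0],"claw": 1},{"translation": [0,0,0],"turn": [0,0,0],"claw": 1}])

```text
t: 33.98
ee_pos: [0.5095, 0.3613, 0.344]
tcp_rot: [-3.141, 0.001, -2.844]
ft_force: [-1.2, -0.1, -3.1]
finger_gap: 0.311
gripper_force: 60.2
```

```bash
python3 - <<'E'
from h import *
np.set_printoptions(precision=4,suppress=True)
T=pose();o=monitor.get_obs(); print(T[:3,3],o['tcp_rot'],o['ft_force'])
z=T[2,3]-.195; s=snap('top');t=snap('scene')
for n,q,b in(('top',s,(80,120,230,280)),('scene',t,(270,80,420,220))):
    for c in blobs(q,(0,120,60),(9,255,255),40,b)[1][:3]: print(n,cv2.boundingRect(c),cv2.contourArea(c))
    print('lid pred',box(q,T[0,3],T[1,3],.064,(z+.010,z+.018)),'jar pred',box(q,.508,.361,.06,(.06,.145)))
im=t['image']
for v in (160,166,172): print(v,[tuple(int(x) for x in im[v,u]) for u in range(316,330)],'|',[tuple(int(x) for x in im[v,u]) for u in range(360,374)])
im=np.hstack([cv2.resize(s['image'][150:250,90:190],(400,400),interpolation=3),cv2.resize(t['image'][100:200,290:390],(400,400),interpolation=3)])
cv2.imwrite('pics/last.png',im[:,:,::-1])
E
```

```text
[0.5095 0.3613 0.344 ] [-3.1414  0.001  -2.8445] [-1.1934 -0.1378 -3.0807]
top (124, 175, 34, 44) 693.5
top (192, 179, 37, 27) 194.0
top (194, 201, 36, 20) 94.0
lid pred [104.5 166.2 157.7 217.8] jar pred [108.9 170.5 163.9 222.4]
scene (295, 187, 37, 33) 1037.0
scene (323, 135, 42, 22) 541.0
lid pred [323.9 135.1 367.7 155.8] jar pred [322.4 142.  364.8 185. ]
160 [(162, 152, 132), (158, 148, 129), (158, 147, 128), (157, 146, 127), (156, 146, 127), (156, 146, 127), (156, 146, 127), (158, 148, 129), (158, 148, 129), (147, 138, 122), (126, 120, 108), (110, 106, 99), (107, 104, 97), (109, 106, 100)] | [(145, 144, 135), (137, 136, 128), (131, 130, 122), (128, 126, 119), (126, 124, 117), (138, 133, 126), (160, 153, 143), (176, 168, 158), (183, 174, 163), (184, 176, 164), (186, 177, 165), (185, 176, 165), (185, 176, 165), (185, 176, 164)]
166 [(156, 146, 127), (157, 147, 128), (161, 151, 131), (170, 159, 138), (180, 168, 146), (187, 175, 152), (191, 178, 154), (191, 178, 155), (181, 169, 147), (155, 146, 129), (123, 118, 107), (108, 105, 98), (109, 106, 100), (112, 109, 102)] | [(131, 129, 122), (130, 128, 121), (128, 126, 119), (138, 136, 129), (181, 181, 172), (230, 231, 224), (242, 243, 239), (241, 241, 237), (234, 233, 226), (228, 226, 218), (226, 222, 214), (222, 216, 204), (213, 204, 190), (196, 188, 176)]
172 [(190, 178, 155), (192, 180, 156), (193, 181, 157), (193, 180, 156), (192, 179, 156), (188, 176, 153), (171, 161, 140), (139, 131, 116), (109, 104, 96), (103, 100, 94), (112, 110, 103), (120, 118, 110), (124, 122, 114), (126, 123, 116)] | [(128, 126, 119), (125, 123, 116), (126, 124, 117), (144, 140, 127), (185, 175, 155), (217, 207, 180), (226, 218, 190), (229, 220, 194), (228, 220, 193), (228, 220, 193), (229, 220, 194), (228, 219, 193), (228, 220, 194), (228, 220, 193)]
```

View pics/last.png

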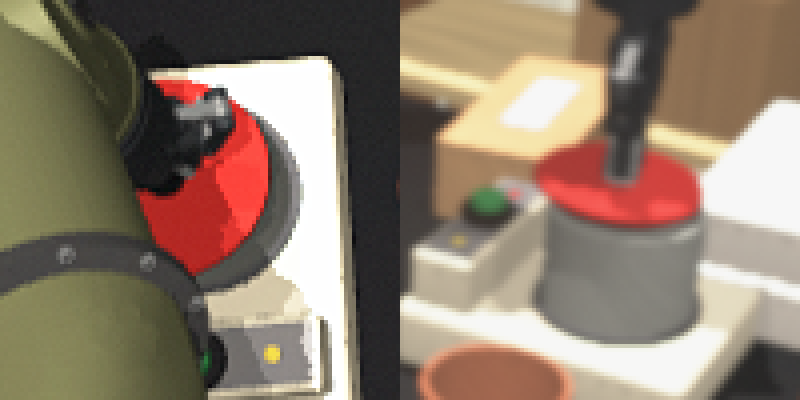

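The lid sits over the jar at about (620,185) but is slightly tilted, lower at (700,210), so the plug touched the rim on the -x side. Refining the jar's position from its silhouette.

```bash
python3 - <<'E'
from h import *
from scipy.optimize import least_squares
np.set_printoptions(precision=4,suppress=True)
t=snap('scene'); s=snap('top'); T=pose()
def edges(q,x,y,r,z0,z1,rows):
    out=[]
    p=np.array([proj(q,[x+r*np.cos(k),y+r*np.sin(k),z]) for k in np.linspace(0,6.283,181) for z in(z0,z1)],np.float32)
    h=cv2.convexHull(p)[:,0]; h=np.vstack([h,h[:1]])
    for v in rows:
        us=[a[0]+(v-a[1])/(b[1]-a[1])*(b[0]-a[0]) for a,b in zip(h[:-1],h[1:]) if (a[1]-v)*(b[1]-v)<0]; out.append((min(us),max(us)))
    return np.array(out)
im=cv2.cvtColor(t['image'],cv2.COLOR_RGB2GRAY).astype(float)
rows=[160,163,168,170,172,174]
g=np.abs(np.gradient(im,axis=1))
def sub(v,a,b):
    w=g[v,a:b]**2; return (w*np.arange(a,b)).sum()/w.sum()
meas=np.array([(sub(v,320,329),sub(v,360,368)) for v in rows]); print('jar meas',meas.round(1).tolist()); print('pred',edges(t,.508,.361,.06,.06,.145,rows).round(1).tolist())
# top: jar visible right edge and lid edge
gt=cv2.cvtColor(s['image'],cv2.COLOR_RGB2HSV)
# lid red points: right boundary per row in top
m=blobs(s,(0,120,60),(9,255,255),40,(100,160,170,225))[0]
for v in (185,190,195,200,205):
    print('top lid',v,np.nonzero(m[v])[0].max(), edges(s,T[0,3],T[1,3],.064,.159,.167,[v])[0][1].round(1), 'jar rim right: pred',edges(s,.508,.361,.06,.144,.145,[v])[0][1].round(1),[int(x) for x in s['image'][v,155:170,2]])
m=blobs(t,(0,120,60),(9,255,255),40,(315,125,372,165))[0]
c=blobs(t,(0,120,60),(9,255,255),40,(315,125,372,165))[1][0]; P=c[:,0]
print('scene lid left',P[P[:,0]==P[:,0].min()].mean(0),'right',P[P[:,0]==P[:,0].max()].mean(0),'bottom',P[P[:,1]==P[:,1].max()].mean(0))
q=np.array([proj(t,[T[0,3]+.064*np.cos(k),T[1,3]+.064*np.sin(k),z]) for k in np.linspace(0,6.283,181) for z in(.159,.167)])
print('pred left',q[q[:,0].argmin()],'right',q[q[:,0].argmax()],'bottom',q[q[:,1].argmax()])
E
```

```text
jar meas [[325.6, 365.0], [325.3, 365.3], [324.7, 364.2], [323.5, 363.9], [323.0, 363.9], [322.8, 364.6]]
pred [[323.5, 363.6000061035156], [323.29998779296875, 363.20001220703125], [322.8999938964844, 362.5], [322.70001220703125, 362.20001220703125], [322.5, 361.8999938964844], [322.3999938964844, 361.6000061035156]]
top lid 185 156 156.9 jar rim right: pred 155.9 [61, 49, 72, 96, 133, 132, 156, 255, 255, 254, 254, 254, 254, 254, 254]
top lid 190 157 157.7 jar rim right: pred 157.2 [68, 68, 37, 72, 70, 79, 106, 137, 131, 255, 255, 255, 254, 254, 254]
top lid 195 157 157.4 jar rim right: pred 157.3 [59, 69, 31, 72, 81, 79, 77, 107, 138, 144, 237, 255, 255, 254, 254]
top lid 200 156 156.1 jar rim right: pred 156.4 [63, 33, 71, 71, 81, 81, 80, 98, 141, 141, 225, 255, 255, 254, 254]
top lid 205 154 153.7 jar rim right: pred 154.2 [73, 72, 71, 85, 81, 83, 100, 121, 114, 216, 255, 255, 254, 254, 254]
scene lid left [323.  142.5] right [364. 149.] bottom [349.5 156. ]
pred left [323.903  145.0144] right [367.6721 145.4997] bottom [349.358 155.751]
```

Call:
step_arm(commands=[{"translation": [0,0,-0.01],"turn": [0,0,0],"claw": 1},{"translation": [0.0093,0,0],"turn": [0,-0.06,0],"claw": 1},{"translation": [0.0093,0,0],"turn": [0,-0.06,0],"claw": 1},{"translation": [0,0,0],"turn": [0,0,0],"claw": 1},{"translation": [0,0,0],"turn": [0,0,0],"claw": 1}])

```text
t: 34.6
ee_pos: [0.4914, 0.356, 0.3542]
tcp_rot: [3.141, 0.12, -2.844]
ft_force: [1.1, 0.6, -2.6]
finger_gap: 0.308
gripper_force: 60.3
```

```bash
cat > lid.py <<'E'
from h import *
from scipy.optimize import least_squares
np.set_printoptions(precision=4,suppress=True)
def fit(q,b,x0,label):
    c=blobs(q,(0,120,60),(9,255,255),60,b)[1][0]; P=cv2.convexHull(c)[:,0].astype(float)
    return P
T=pose();o=monitor.get_obs(); G=T[:3,3]+T[:3,:3]@[0,0,.155]; print('tcp',T[:3,3],o['tcp_rot'],o['ft_force'],'grasp',G)
t=snap('scene'); P=fit(t,(312,115,375,170),None,'')
yaw=o['tcp_rot'][2]; ax=T[:3,1]
# disc-edge silhouette: points of the lower hull (below centre row) and extremes; compare with rim circle tilted by a about pad axis
def res(p):
    a,dx=p; Rm=R.from_rotvec(ax*a).as_matrix(); u=Rm@np.array([0,0,1.]); e1=np.cross(ax,u); c0=G+dx*e1-u*(.039-.014)
    k=np.linspace(0,2*np.pi,181); pts=[]
    for h in(-.004,.004):
        for kk in k: pts.append(proj(t,c0+u*h+.064*(np.cos(kk)*e1+np.sin(kk)*ax)))
    H=cv2.convexHull(np.array(pts,np.float32))
    return [cv2.pointPolygonTest(H,(float(u_),float(v_)),True) for u_,v_ in P if v_>np.median(P[:,1])-4]
r0=least_squares(res,[0.,0.],diff_step=.01,x_scale=[.1,.01]); print('tilt, shift along e1',r0.x,'e1',np.cross(ax,[0,0,1]),'rms',np.sqrt(np.mean(np.square(r0.fun))))
print(cv2.boundingRect(P.astype(np.float32)),'left',P[P[:,0].argmin()],'right',P[P[:,0].argmax()])
E
python3 lid.py
```

```text
tcp [0.4914 0.356  0.3542] [ 3.1415  0.1202 -2.8438] [ 1.1496  0.6375 -2.6314] grasp [0.5092 0.3615 0.2003]
tilt, shift along e1 [0. 0.] e1 [ 0.956   0.2935 -0.    ] rms 0.9843236880828651
(324, 133, 44, 20) left [324. 144.] right [367. 140.]
```

Call:
step_arm(commands=[{"translation": [-0.0074,0,0],"turn": [0,0.048,0],"claw": 1},{"translation": [0,0,0],"turn": [0,0,0],"claw": 1},{"translation": [0,0,0],"turn": [0,0,0],"claw": 1},{"translation": [0,0,0],"turn": [0,0,0],"claw": 1}])

```text
t: 34.98
ee_pos: [0.4994, 0.3579, 0.354]
tcp_rot: [-3.141, 0.074, -2.845]
ft_force: [-0.1, -0.2, -2.6]
finger_gap: 0.308
gripper_force: 60.3
```

```bash
cat > lid.py <<'E'
from h import *
np.set_printoptions(precision=4,suppress=True)
T=pose();o=monitor.get_obs(); G=T[:3,3]+T[:3,:3]@[0,0,.155]; print('tcp',T[:3,3],o['tcp_rot'],o['ft_force'],'grasp',G)
t=snap('scene'); s=snap('top')
P=blobs(t,(0,120,60),(9,255,255),60,(312,115,375,170))[1][0][:,0]
z=G[2]-.039
q=np.array([proj(t,[G[0]+.064*np.cos(k),G[1]+.064*np.sin(k),z+h]) for k in np.linspace(0,6.283,181) for h in(.010,.018)])
def ext(P): 
    f=lambda i,j,m:P[np.abs(P[:,i]-m)<.6].mean(0)
    return [f(0,1,P[:,0].min()).round(1).tolist(),f(0,1,P[:,0].max()).round(1).tolist(),f(1,0,P[:,1].max()).round(1).tolist()]
print('meas L,R,B',ext(P)); print('pred L,R,B',ext(q))
E
python3 lid.py
```

```text
tcp [0.4994 0.3579 0.354 ] [-3.1412  0.0739 -2.8452] [-0.1009 -0.2328 -2.5619] grasp [0.5104 0.3612 0.1995]
meas L,R,B [[324.0, 141.5], [366.0, 141.5], [348.5, 152.0]]
pred L,R,B [[324.7, 140.6], [368.2, 143.0], [349.6, 152.0]]
```

```bash
python3 - <<'E'
from h import *
T=pose(); A=T.copy(); A[:3,3]+=[.006,.003,-.010]; plan(T,A,n=3)
B=A.copy(); B[2,3]-=.009; plan(A,B,n=4)
E
```

```text
3 rows  t [-0.002, 0.0004, 0.0035]  w [-0.0, 0.0, -0.0]
4 rows  t [0.0002, 0.0, 0.0022]  w [-0.0, 0.0, -0.0]
```

Call:
step_arm(commands=[{"translation": [-0.002,0.0004,0.0035],"turn": [0,0,0],"claw": 1},{"translation": [-0.002,0.0004,0.0035],"turn": [0,0,0],"claw": 1},{"translation": [-0.002,0.0004,0.0035],"turn": [0,0,0],"claw": 1},{"translation": [0,0,0],"turn": [0,0,0],"claw": 1},{"translation": [0,0,0],"turn": [0,0,0],"claw": 1}])

```text
t: 35.5
ee_pos: [0.5051, 0.3612, 0.3438]
tcp_rot: [-3.141, 0.073, -2.845]
ft_force: [0.6, 0.3, -2.3]
finger_gap: 0.308
gripper_force: 60.3
```

Call:
step_arm(commands=[{"translation": [0.0002,0,0.0022],"turn": [0,0,0],"claw": 1},{"translation": [0.0002,0,0.0022],"turn": [0,0,0],"claw": 1},{"translation": [0.0002,0,0.0022],"turn": [0,0,0],"claw": 1},{"translation": [0,0,0],"turn": [0,0,0],"claw": 1},{"translation": [0,0,0],"turn": [0,0,0],"claw": 1}])

```text
t: 35.92
ee_pos: [0.5049, 0.3611, 0.3375]
tcp_rot: [-3.141, 0.073, -2.845]
ft_force: [-0.7, -0.3, -3.1]
finger_gap: 0.306
gripper_force: 60.3
```

```bash
python3 lid.py
```

```text
tcp [0.5049 0.3611 0.3375] [-3.1414  0.0733 -2.8446] [-0.6516 -0.2779 -3.1444] grasp [0.5158 0.3644 0.1829]
meas L,R,B [[326.0, 145.0], [367.0, 148.5], [350.0, 157.0]]
pred L,R,B [[326.4, 145.8], [369.5, 148.3], [351.2, 157.4]]
```

Call:
step_arm(commands=[{"translation": [0.0002,0,0.002],"turn": [0,0,0],"claw": 1},{"translation": [0.0002,0,0.002],"turn": [0,0,0],"claw": 1},{"translation": [0,0,0],"turn": [0,0,0],"claw": 1},{"translation": [0,0,0],"turn": [0,0,0],"claw": 1}])

```text
t: 36.35
ee_pos: [0.5048, 0.3611, 0.3335]
tcp_rot: [-3.141, 0.073, -2.845]
ft_force: [0.6, 0.0, -2.9]
finger_gap: 0.313
gripper_force: 60.3
```

Call:
step_arm(commands=[{"translation": [0.0002,0,0.002],"turn": [0,0,0],"claw": 1},{"translation": [0.0001,0,0.001],"turn": [0,0,0],"claw": 1},{"translation": [0,0,0],"turn": [0,0,0],"claw": 1},{"translation": [0,0,0],"turn": [0,0,0],"claw": 1}])

```text
t: 36.68
ee_pos: [0.5048, 0.3611, 0.3306]
tcp_rot: [-3.141, 0.073, -2.845]
ft_force: [0.4, -0.3, -2.6]
finger_gap: 0.31
gripper_force: 60.3
```

Call:
step_arm(commands=[{"translation": [0.0001,0,0.0015],"turn": [0,0,0],"claw": 1},{"translation": [0.0001,0,0.001],"turn": [0,0,0],"claw": 1},{"translation": [0,0,0],"turn": [0,0,0],"claw": 1},{"translation": [0,0,0],"turn": [0,0,0],"claw": 1}])

```text
t: 37.02
ee_pos: [0.5049, 0.361, 0.3296]
tcp_rot: [3.141, 0.075, -2.845]
ft_force: [-4.0, -2.2, 6.8]
finger_gap: 0.306
gripper_force: 61.5
```

Call:
step_arm(commands=[{"translation": [0,0,0],"turn": [0,0,0],"claw": 0.3},{"translation": [0,0,0],"turn": [0,0,0],"claw": 0},{"translation": [0,0,0],"turn": [0,0,0],"claw": -0.5},{"translation": [0,0,0],"turn": [0,0,0],"claw": -0.5},{"translation": [0,0,0],"turn": [0,0,0],"claw": -0.5},{"translation": [0,0,0],"turn": [0,0,0],"claw": -0.5}])

```text
t: 37.52
ee_pos: [0.5049, 0.3611, 0.3281]
tcp_rot: [-3.141, 0.074, -2.845]
ft_force: [0.6, 0.8, 0.6]
finger_gap: 0.75
gripper_force: 0.0
```

Call:
step_arm(commands=[{"translation": [0,0,-0.01],"turn": [0,0,0],"claw": -0.5},{"translation": [0,0,-0.025],"turn": [0,0,0],"claw": -0.5},{"translation": [0,0,-0.03],"turn": [0,0,0],"claw": -0.5},{"translation": [0,0,-0.03],"turn": [0,0,0],"claw": -0.5},{"translation": [0,0,-0.01],"turn": [0,0,0],"claw": -0.5},{"translation": [0,0,0],"turn": [0,0,0],"claw": -0.5}])

```text
t: 38.02
ee_pos: [0.4978, 0.3588, 0.437]
tcp_rot: [3.139, 0.08, -2.845]
ft_force: [0.5, 0.2, 0.3]
finger_gap: 0.751
gripper_force: 0.0
```

```bash
python3 - <<'E'
from h import *
np.set_printoptions(precision=4,suppress=True)
T=pose();o=monitor.get_obs(); print(T[:3,3],o['tcp_rot'],o['finger_gap'],o['ft_force'],o['joint_pos'].round(2))
t=snap('scene'); s=snap('top')
P=blobs(t,(0,120,60),(9,255,255),60,(312,115,375,175))[1][0][:,0]
def ext(P): 
    f=lambda i,j,m:P[np.abs(P[:,i]-m)<.6].mean(0)
    return [f(0,1,P[:,0].min()).round(1).tolist(),f(0,1,P[:,0].max()).round(1).tolist(),f(1,0,P[:,1].max()).round(1).tolist()]
print('meas',ext(P))
for x,y in((.508,.361),(.512,.364)):
    q=np.array([proj(t,[x+.064*np.cos(k),y+.064*np.sin(k),h]) for k in np.linspace(0,6.283,181) for h in(.145,.153)]); print('pred',ext(q))
c=blobs(t,(50,100,50),(80,255,255),10,(290,120,330,170))[1]
for k in c[:1]:
    b=cv2.boundingRect(k); print('btn scene',b,pz(t,b[0]+b[2]/2-.5,b[1]+b[3]/2-.5,.111))
for k in blobs(s,(50,100,50),(80,255,255),10,(110,220,165,260))[1][:1]:
    b=cv2.boundingRect(k); print('btn top',b,pz(s,b[0]+b[2]/2-.5,b[1]+b[3]/2-.5,.111))
B=plan(T,mk([.400,.356,.38],[np.pi,0,3.44]))
E
```

```text
[0.4978 0.3588 0.437 ] [ 3.1393  0.0798 -2.8448] 0.7506984537408332 [0.5443 0.1963 0.3141] [-0.83  0.45  0.25  1.52 -0.1   1.11  1.3 ]
meas [[327.0, 148.0], [367.0, 152.0], [349.5, 160.0]]
pred [[323.3, 148.2], [366.2, 150.7], [347.8, 159.9]]
pred [[325.0, 148.2], [367.9, 150.7], [349.6, 159.9]]
3 rows  t [0.0322, 0.0086, 0.0177]  w [0.0008, 0.0266, -0.0005]
```

The lid is seated level (seen bottom row 160, predicted 159.9). Next, the button with closed fingers.

Call:
step_arm(commands=[{"translation": [0.02,0.0053,0.004],"turn": [0,0.016,0],"claw": 1},{"translation": [0.02,0.0053,0.005],"turn": [0,0.016,0],"claw": 1},{"translation": [0.02,0.0053,0.008],"turn": [0,0.016,0],"claw": 1},{"translation": [0.02,0.0053,0.015],"turn": [0,0.016,0],"claw": 1},{"translation": [0.017,0.005,0.02],"turn": [0,0.016,0],"claw": 1},{"translation": [0,0,0],"turn": [0,0,0],"claw": 1},{"translation": [0,0,0],"turn": [0,0,0],"claw": 1},{"translation": [0,0,0],"turn": [0,0,0],"claw": 1}])

```text
t: 38.78
ee_pos: [0.3991, 0.3559, 0.3763]
tcp_rot: [-3.141, -0.007, -2.845]
ft_force: [0.4, 0.5, 1.1]
finger_gap: 0.0
gripper_force: 0.0
```

```bash
python3 - <<'E'
from h import *
np.set_printoptions(precision=4,suppress=True)
T=pose();o=monitor.get_obs(); print(T[:3,3],o['tcp_rot'],o['finger_gap'],o['ft_force'],o['joint_pos'].round(2))
t=snap('scene'); s=snap('top')
hs=cv2.cvtColor(t['image'],cv2.COLOR_RGB2HSV)
for k in blobs(t,(40,70,30),(90,255,255),4,(290,110,340,170))[1][:2]:
    b=cv2.boundingRect(k); print('btn scene',b,pz(t,b[0]+b[2]/2-.5,b[1]+b[3]/2-.5,.113))
print('pred btn px',proj(t,[.4,.357,.113]))
P=blobs(s,(0,120,60),(9,255,255),60,(90,150,180,230))[1]; print([(cv2.boundingRect(p),rect(s,p,.153)) for p in P[:1]])
print('bottom of tray etc'); plan(T,mk([.400,.358,.31],[np.pi,0,3.44]),n=5)
E
```

```text
[0.3991 0.3559 0.3763] [-3.1406 -0.0066 -2.8448] 0.00037053790096633235 [0.415  0.4841 1.1271] [-0.93  0.4   0.23  1.78 -0.11  0.98  1.21]
btn scene (308, 147, 9, 7) [0.3944 0.3623 0.113 ]
pred btn px (np.float64(312.60989217470404), np.float64(151.04265902507407))
[((105, 167, 53, 51), ((0.5126195549964905, 0.36319199204444885), (0.12698395550251007, 0.12088753283023834), 52.51042175292969))]
bottom of tray etc
5 rows  t [-0.0003, 0.0003, 0.0133]  w [-0.0002, -0.0013, -0.0003]
```

Call:
step_arm(commands=[{"translation": [0,0.0004,0.0133],"turn": [0,-0.0013,0],"claw": 1},{"translation": [0,0.0004,0.0133],"turn": [0,-0.0013,0],"claw": 1},{"translation": [0,0.0004,0.0133],"turn": [0,-0.0013,0],"claw": 1},{"translation": [0,0.0004,0.0133],"turn": [0,-0.0013,0],"claw": 1},{"translation": [0,0.0004,0.0133],"turn": [0,-0.0013,0],"claw": 1},{"translation": [0,0,0.005],"turn": [0,0,0],"claw": 1},{"translation": [0,0,0.004],"turn": [0,0,0],"claw": 1},{"translation": [0,0,0],"turn": [0,0,0],"claw": 1}])

```text
t: 39.55
ee_pos: [0.3982, 0.3577, 0.3011]
tcp_rot: [-3.141, 0.0, -2.845]
ft_force: [0.3, -0.6, -0.2]
finger_gap: 0.001
gripper_force: 0.0
```

Call:
step_arm(commands=[{"translation": [0,0,0.002],"turn": [0,0,0],"claw": 1},{"translation": [0,0,0.002],"turn": [0,0,0],"claw": 1},{"translation": [0,0,0],"turn": [0,0,0],"claw": 1}])

```text
t: 39.8
ee_pos: [0.3982, 0.3579, 0.2979]
tcp_rot: [3.141, 0.002, -2.845]
ft_force: [1.1, -1.1, 3.7]
finger_gap: 0.0
gripper_force: 1.4
```

Call:
step_arm(commands=[{"translation": [0,0,0.002],"turn": [0,0,0],"claw": 1},{"translation": [0,0,0.002],"turn": [0,0,0],"claw": 1},{"translation": [0,0,0],"turn": [0,0,0],"claw": 1}])

```text
t: 40.05
ee_pos: [0.3982, 0.3578, 0.2944]
tcp_rot: [3.141, 0.002, -2.845]
ft_force: [-0.1, -1.6, 9.0]
finger_gap: -0.001
gripper_force: 4.9
```

Call:
step_arm(commands=[{"translation": [0,0,0.002],"turn": [0,0,0],"claw": 1},{"translation": [0,0,0.001],"turn": [0,0,0],"claw": 1},{"translation": [0,0,0],"turn": [0,0,0],"claw": 1}])

```text
t: 40.3
ee_pos: [0.3981, 0.3576, 0.2939]
tcp_rot: [3.139, 0.003, -2.845]
ft_force: [-6.7, -6.0, 36.4]
finger_gap: 0.0
gripper_force: 17.8
```

Call:
step_arm(commands=[{"translation": [0,0,0.001],"turn": [0,0,0],"claw": 1},{"translation": [0,0,0.001],"turn": [0,0,0],"claw": 1},{"translation": [0,0,0],"turn": [0,0,0],"claw": 1}])

```text
t: 40.55
ee_pos: [0.3981, 0.3575, 0.2936]
tcp_rot: [3.138, 0.004, -2.845]
ft_force: [-11.0, -10.0, 52.2]
finger_gap: 0.0
gripper_force: 26.1
```

Call:
step_arm(commands=[{"translation": [0,0,-0.004],"turn": [0,0,0],"claw": 1},{"translation": [0,0,-0.01],"turn": [0,0,0],"claw": 1},{"translation": [0,0,-0.02],"turn": [0,0,0],"claw": 1},{"translation": [0,0,-0.03],"turn": [0,0,0],"claw": 1},{"translation": [0,0,-0.03],"turn": [0,0,0],"claw": 1},{"translation": [0,0,-0.02],"turn": [0,0,0],"claw": 1},{"translation": [0,0,0],"turn": [0,0,0],"claw": 1},{"translation": [0,0,0],"turn": [0,0,0],"claw": 1}])

```text
t: 41.22
ee_pos: [0.3976, 0.358, 0.4031]
tcp_rot: [3.14, 0.002, -2.844]
ft_force: [-0.1, -1.2, 0.2]
finger_gap: -0.001
gripper_force: 0.0
```

```bash
python3 - <<'E'
from h import *
np.set_printoptions(precision=4,suppress=True)
T=pose();o=monitor.get_obs(); print(T[:3,3],o['ft_force'],o['t'])
t=snap('scene'); s=snap('top')
P=blobs(t,(0,120,60),(9,255,255),60,(312,115,375,175))[1][0]; print('lid scene',cv2.boundingRect(P),'pred',box(t,.5126,.3632,.064,(.145,.153)))
for n,lo,hi,z,b in(('pot',(4,80,60),(14,255,255),.085,(180,150,250,240)),('handle',(105,150,60),(125,255,255),.08,(360,150,440,260)),('blade',(0,0,150),(180,60,255),.03,(365,180,425,240)),('trayballs',(0,0,150),(180,70,255),.016,(240,145,300,250)),('mat',(100,80,180),(112,200,255),.004,(360,150,440,260))):
    for c in blobs(s,lo,hi,15,b)[1][:2]: print(n,cv2.boundingRect(c),cv2.contourArea(c),[np.round(q,4) for q in rect(s,c,z)])
m,cs=blobs(t,(4,80,60),(14,255,255),100,(250,150,350,240)); print('pot scene',[cv2.boundingRect(c) for c in cs[:1]])
E
```

```text
[0.3976 0.358  0.4031] [-0.087  -1.1573  0.1796] 41.2167
lid scene (326, 140, 42, 21) pred [324.8 139.3 368.2 160.2]
pot (189, 176, 43, 45) 1403.5 [array([0.5119, 0.173 ]), array([0.117 , 0.1053]), np.float64(45.8251)]
handle (378, 162, 22, 34) 298.5 [array([ 0.5691, -0.29  ]), array([0.0839, 0.0443]), np.float64(17.498)]
blade (382, 191, 28, 36) 557.0 [array([ 0.4979, -0.3243]), array([0.0867, 0.0664]), np.float64(14.3426)]
mat (369, 162, 57, 55) 651.5 [array([ 0.5591, -0.3359]), array([0.1584, 0.1503]), np.float64(88.0352)]
pot scene [(294, 186, 40, 45)]
```

```bash
python3 -c "
from cell import r
print(r.sign_off())"
```

```text
the job is handed in; nothing more can be done
None
```

I moved all 7 balls into the jar, dipped the scoop 37 mm below the pot rim, stood it upright on its mat, seated the lid level on the jar and pressed the button to its stop; the job is handed in at about 41 s, though no verdict came back and not all 7 balls could be seen past the jar rim (the tray was empty and no balls were visible outside the jar).

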